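# Make up two coffee trays from the bar stock

### The job

Make up two trays from the stock on the bench: the wooden tray gets the amber glass canister on its back pad (the one away from the robot) and the white cup on its front pad; the aluminium tray gets the green glass canister on its back pad and the blue tamper on its front pad. On each tray load the tall canister first and only then the short piece in front of it, so that you never reach over it; set everything down gently, upright and centred on its pad, and let go. Leave the clear canister, the steel shaker and the portafilter where they are.

Things in the scene. Friction and masses are not known exactly. Their poses are not given: they have to be found in the camera images.
- amber_canister: closed cylindrical canister of amber (brown) glass with a black lid, standing upright among the stock; body diameter 58 mm up to 108 mm high, lid diameter 50 mm, 130 mm high in all, 0.25 to 0.42 kg. Origin: centre of its underside, z up. Round, so its yaw does not matter. Goes to the wooden tray, back pad.
- green_canister: closed cylindrical canister of green glass with a pale wooden lid, standing upright among the stock; body diameter 58 mm up to 108 mm high, lid diameter 50 mm, 130 mm high in all, 0.25 to 0.42 kg. Origin: centre of its underside, z up. Round, so its yaw does not matter. Goes to the aluminium tray, back pad.
- white_cup: white ceramic cup without a handle, open at the top, standing upright; 65 mm high, 60 mm across at the rim and a little narrower below, wall 4 mm, 0.11 to 0.22 kg. Origin: centre of its underside, z up. Goes to the wooden tray, front pad.
- blue_tamper: blue plastic coffee tamper standing upright on its foot: foot disc 58 mm across and 18 mm high, a neck 26 mm across, then a round handle 36 mm across between 52 and 82 mm high; 90 mm high in all, 0.15 to 0.31 kg. Origin: centre of its underside, z up. Goes to the aluminium tray, front pad.
- wooden_tray: brown wooden tray, does not slide: 240 mm (x) by 140 mm (y), rim 6 mm thick, 18 mm high, floor 8 mm above the bench. Two black round pads, 76 mm across, flush with the floor: back pad centred at tray x = +55 mm, y = 0; front pad at x = -55 mm, y = 0. Origin: centre of its underside; x points to its back end, away from the robot (yaw within 0.15 rad), z up. For amber canister and white cup.
- metal_tray: silver-grey aluminium tray, does not slide: 240 mm (x) by 140 mm (y), rim 6 mm thick, 18 mm high, floor 8 mm above the bench. Two black round pads, 76 mm across, flush with the floor: back pad centred at tray x = +55 mm, y = 0; front pad at x = -55 mm, y = 0. Origin: centre of its underside; x points to its back end, away from the robot (yaw within 0.15 rad), z up. For green canister and blue tamper.
- clear_canister: closed cylindrical canister of clear glass with a red lid, standing upright among the stock; body diameter 58 mm up to 108 mm high, lid diameter 50 mm, 130 mm high in all, 0.25 to 0.42 kg. Origin: centre of its underside, z up. Round, so its yaw does not matter. Not wanted: stays where it is.
- steel_shaker: stainless steel shaker, closed, 60 mm across, domed dark top, 92 mm high, 0.25 kg, standing among the stock. Origin: centre of its underside, z up. Not wanted: stays where it is.
- portafilter: steel portafilter resting on the bench beyond the trays, to the robot's left: round basket 68 mm across and 45 mm high, black handle reaching 175 mm from the basket along its -x. Origin: under the centre of the basket. Not wanted: stays where it is.
Things that resemble listed ones, but are neither listed nor needed, are in the scene too. What is meant by the amber_canister is not pink or yellow, and is the larger of those in its own colour.

How it is judged (in metres and radians):
At the end, for the whole second after the job is handed in: Amber canister and white cup on the back and front pads of the wooden tray, green canister and blue tamper on those of the aluminium tray; each within 13 mm of its pad's centre along and across the tray, on the tray floor, upright within 7 degrees, released and at rest (x of amber_canister in the frame of wooden_tray between 0.042 and 0.068 m and y of amber_canister in the frame of wooden_tray between -0.013 and 0.013 m and z of amber_canister in the frame of wooden_tray between 0.003 and 0.014 m and angle between each of amber_canister, white_cup, green_canister, blue_tamper's own z axis and vertical below 0.12 rad and linear speed of each of amber_canister, white_cup, green_canister, blue_tamper below 0.02 m/s and angular speed of each of amber_canister, white_cup, green_canister, blue_tamper below 0.2 rad/s and x of white_cup in the frame of wooden_tray between -0.068 and -0.042 m and y of white_cup in the frame of wooden_tray between -0.013 and 0.013 m and z of white_cup in the frame of wooden_tray between 0.003 and 0.014 m and x of green_canister in the frame of metal_tray between 0.042 and 0.068 m and y of green_canister in the frame of metal_tray between -0.013 and 0.013 m and z of green_canister in the frame of metal_tray between 0.003 and 0.014 m and x of blue_tamper in the frame of metal_tray between -0.068 and -0.042 m and y of blue_tamper in the frame of metal_tray between -0.013 and 0.013 m and z of blue_tamper in the frame of metal_tray between 0.003 and 0.014 m); the robot touches nothing.
It fails at once if the white cup is set down in the wooden tray before the amber canister stands on that tray's back pad (x of white_cup in the frame of wooden_tray between -0.12 and 0.12 m and y of white_cup in the frame of wooden_tray between -0.07 and 0.07 m and z of white_cup in the frame of wooden_tray below 0.012 m and not (x of amber_canister in the frame of wooden_tray between 0.035 and 0.075 m and y of amber_canister in the frame of wooden_tray between -0.02 and 0.02 m and z of amber_canister in the frame of wooden_tray between 0.003 and 0.02 m and angle between amber_canister's own z axis and vertical below 0.25 rad)).
It fails at once if the blue tamper is set down in the aluminium tray before the green canister stands on that tray's back pad (x of blue_tamper in the frame of metal_tray between -0.12 and 0.12 m and y of blue_tamper in the frame of metal_tray between -0.07 and 0.07 m and z of blue_tamper in the frame of metal_tray below 0.012 m and not (x of green_canister in the frame of metal_tray between 0.035 and 0.075 m and y of green_canister in the frame of metal_tray between -0.02 and 0.02 m and z of green_canister in the frame of metal_tray between 0.003 and 0.02 m and angle between green_canister's own z axis and vertical below 0.25 rad)).
It fails at once if a canister, the cup or the tamper is dropped (falls freely by more than about 2 cm) ((contact force between the fingers and amber_canister below 0.2 N and linear speed of amber_canister above 0.62 m/s) or (contact force between the fingers and white_cup below 0.2 N and linear speed of white_cup above 0.62 m/s) or (contact force between the fingers and green_canister below 0.2 N and linear speed of green_canister above 0.62 m/s) or (contact force between the fingers and blue_tamper below 0.2 N and linear speed of blue_tamper above 0.62 m/s)).
It fails at once if a canister, the cup or the tamper is tipped over (angle between any of amber_canister, white_cup, green_canister, blue_tamper's own z axis and vertical above 0.8 rad).
It fails at once if the clear canister, the steel shaker or the portafilter is moved by more than 3 cm or tipped (distance of any of clear_canister, steel_shaker, portafilter from where it was at the start of the episode above 0.03 m or angle between any of clear_canister, steel_shaker, portafilter's own z axis and vertical above 0.4 rad).
It also fails if it takes over 115 s, if anything falls off the work surface, if the arm or the gripper's body presses on something with over 40 N, if the wrist force passes 120 N, or if a joint passes its speed limit or range.

### The arm

A 6-joint arm with a two-finger parallel gripper is mounted at the origin on the work surface. World frame = base frame: x ahead of the robot, y to its left, z up, the work surface at z = 0. Lengths are in mm, angles in rad, forces in N, time in s.
With the tool pointing down it reaches from about 275 to 750 mm from the base axis. Payload 10.2 kg.
Tool frame: the origin (TCP) lies midway between the tips of the shut fingers; the grasp point (between the pads) lies grasp_offset behind it (grasp_offset is the distance from the TCP to the grasp point, in mm); x points along the fingers, z is the direction in which the jaws open and shut, and the axes are right-handed (so a half turn about x gives the same grasp; the last joint's range is limited). The gripper opens to 85 mm and grips with 20 to 120 N. Pads are 22 mm wide; open, the fingers measure 114 mm over their backs; the gripper's body (76 mm by 85 mm) begins 54 mm behind the grasp point. The pads swing forward as they close: fully open they stand 13 mm farther back than shut.
Start: joints at [-1.47, 0.313, 1.498, -0, 1.331, -0.223], TCP at [167.027, -497.728, 231.294] pointing down, gripper open.
Joint ranges: [-2.94, 2.94], [-0.97, 2.17], [0.19, 2.56], [-1.23, 4.37], [0.02, 3.11], [-2.88, 2.88]. Speed limits (rad/s): [2.39, 2.39, 3.01, 3.14, 3.14, 3.14].

### API

Orientations are given as a unit quaternion [w, x, y, z].
In Python, from rig import sense, capture, calibration, finish_job, grasp_offset gives the robot as it stands.
- The arm moves only by the shell command python3 -m jog 'ROWS' [FORCE]. ROWS is JSON, a list of rows, each an object with "linear": the shift along the tool's x, y, z scaled (see below), a list of three; "rotation": the turn, a rotation vector about the tool's x, y, z scaled (see below), a list of three; "grip": the finger opening in mm, from 0 to 85.4. A call has 1 to 20 rows; each row is the pose to reach, as a shift and turn from the pose measured when the call began, along the tool's axes at that moment; what a row does not reach only later rows make up. The controller multiplies each number of a shift by 0.3 m and each number of a turn by 0.5 rad. A row lasts 1/12 s, in which the tool goes at most 41.7 mm and 7.16 degrees, less where a joint would pass 70% of its speed; a pose out of reach is approached as far as the arm can. A call with a number of a shift or a turn outside -1 to 1 is refused whole. A call with a gripper value outside its range is refused whole. The fingers move at their own pace and stop on an object; FORCE is the grip in N (left out, the last holds). Time passes only in rows, so rows that repeat a pose let the fingers close. It gives the time, the measured TCP pose, the force and the opening at its end, in the units of the state.
- sense(): the state, without advancing time (a new reading comes with each control period).
- capture(name): name is "side" or "top"; returns (picture, depth): 400x640x3 uint8, red, green, blue; 400x640 float32, mm along the optical axis (not along the pixel's ray), 0 where there is no reading.
- calibration(name): a dict with "intrinsics" (3x3 intrinsics, pixels), "dist" ([k1, k2, p1, p2, k3] as OpenCV has them; the pictures are not rectified), "world_from_camera" (4x4, takes a point from camera to world coordinates). Camera axes: x right, y up, looking along -z (the intrinsics and any distortion apply to the point x, -y, -z); pixel columns grow to the right and rows downward; lengths in mm; the calibration is good to about 2 mm. A picture is of the moment at which its call begins. calibration takes no time and is no camera call.
- finish_job(): hands the job in, once; it reports no verdict.
The state is a dict: "time_s": time; "joints": joint angles; "dq": joint speeds; "tau": joint torques, N m; "eef_pos": TCP position; "ee_rot": TCP orientation; "force": force on the tool from outside, world axes, zero at the start; "wrist_torque": the same for the moment, N m; "grip_width": opening from 0.0 (shut) to 1.0 (fully open).
Only numpy, scipy, OpenCV 4.12 (cv2) and the standard library are available. Lean on these libraries where they do the work, as an engineer would, in place of code of your own. Each camera call takes 0.05 s, during which the arm holds its last target.

## Working session

There is one attempt and no reset: what is moved stays moved. The work goes in short steps, Python scripts to look and compute and a shell command to move; the robot and the scene stay as the last step left them, time stands still between calls to the robot, and variables do not carry over. Pictures are saved under pics/ and viewed, and the job is handed in when it is done.

```bash
ls; mkdir -p pics
python3 - <<'E'
from rig import sense,capture,calibration,grasp_offset
import cv2,numpy as np
print(sense(),grasp_offset)
for n in("top","side"):
    p,d=capture(n); np.savez(f"{n}0.npz",p=p,d=d); cv2.imwrite(f"pics/{n}0.png",p[...,::-1]); print(n,calibration(n))
E
```

```text
pics
{'time_s': 0.0, 'joints': array([-1.47041036e+00,  3.13458587e-01,  1.49843119e+00,  3.12319717e-05,
        1.33103043e+00, -2.23378361e-01]), 'dq': array([ 0.00053744,  0.00013375, -0.00200979,  0.00064294,  0.00096166,
       -0.00035138]), 'tau': array([-6.59196780e-05, -4.12264323e+01, -2.59745711e+01, -1.85056447e-04,
        4.10642795e-03, -6.31319210e-06]), 'eef_pos': array([ 167.0022273 , -497.45547596,  230.7329112 ]), 'ee_rot': array([ 0.57374637,  0.41323562,  0.57435203, -0.41251809]), 'force': array([0.60139327, 0.40467454, 0.33196309]), 'wrist_torque': array([-0.00380078,  0.00543451,  0.03159413]), 'grip_width': 1.0008190966178803} 18.700000000000003
top {'intrinsics': array([[466.2396758 ,   0.        , 322.70802995],
       [  0.        , 466.2396758 , 204.46322584],
       [  0.        ,   0.        ,   1.        ]]), 'dist': array([0.01865897, 0.        , 0.        , 0.        , 0.        ]), 'world_from_camera': array([[-2.80853554e-02,  9.96177255e-01, -8.27169283e-02,
         3.38789517e+02],
       [-9.99482420e-01, -2.66869184e-02,  1.79638907e-02,
         1.17833968e+02],
       [ 1.56877594e-02,  8.31786379e-02,  9.96411164e-01,
         1.47557829e+03],
       [ 0.00000000e+00,  0.00000000e+00,  0.00000000e+00,
         1.00000000e+00]])}
side {'intrinsics': array([[427.65172803,   0.        , 315.95201302],
       [  0.        , 427.65172803, 194.21844187],
       [  0.        ,   0.        ,   1.        ]]), 'dist': array([-0.046717,  0.      ,  0.      ,  0.      ,  0.      ]), 'world_from_camera': array([[-9.98919069e-01,  4.14102404e-02, -2.11160254e-02,
         4.26144929e+02],
       [-4.43619198e-02, -7.13620458e-01,  6.99126499e-01,
         1.01945208e+03],
       [ 1.38821686e-02,  6.99307539e-01,  7.14686121e-01,
         9.81811815e+02],
       [ 0.00000000e+00,  0.00000000e+00,  0.00000000e+00,
         1.00000000e+00]])}
```

View pics/top0.png

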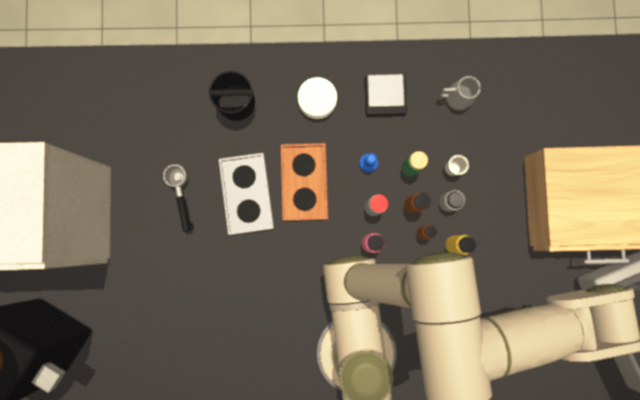

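View pics/side0.png

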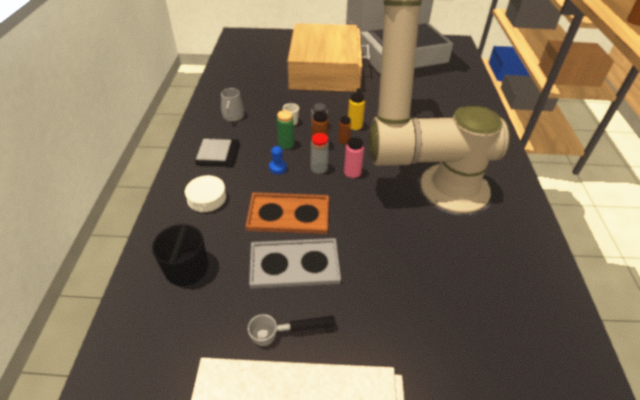

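The top view shows blue tamper (369,163), green (417,161), cup (457,166), clear/red (377,205), large amber (418,202), shaker (453,201), small amber (427,231), pink (373,243), yellow (460,244), and the trays at (246,193) and (304,182). Next I'll get positions from depth.

```bash
cat > h.py <<'E'
import numpy as np,cv2
from rig import calibration
def cloud(name,d):
    c=calibration(name);K=c["intrinsics"];T=c["world_from_camera"]
    v,u=np.mgrid[0:400,0:640]
    pts=np.stack([u,v],-1).reshape(-1,1,2).astype(np.float64)
    n=cv2.undistortPoints(pts,K,c["dist"]).reshape(400,640,2)
    P=np.stack([n[...,0]*d,-n[...,1]*d,-d],-1)
    W=P@T[:3,:3].T+T[:3,3]; W[d<=0]=np.nan
    return W
def proj(name,X):
    c=calibration(name);T=np.linalg.inv(c["world_from_camera"])
    p=np.atleast_2d(X)@T[:3,:3].T+T[:3,3]
    q=p*[1,-1,-1]
    return cv2.projectPoints(q.astype(float),np.zeros(3),np.zeros(3),c["intrinsics"],c["dist"])[0].reshape(-1,2)
E
python3 - <<'E'
from h import *
for n in("top","side"):
    z=np.load(n+"0.npz");p,d=z["p"],z["d"];W=cloud(n,d);
    flat=W[...,2]
    m=(W[...,2]>25)&(W[...,2]<150)&(W[...,0]>200)&(W[...,0]<650)&(W[...,1]>-260)&(W[...,1]<480)
    print(n,"bench z",np.nanmedian(flat[np.abs(flat)<15]))
    k,lab,st,ce=cv2.connectedComponentsWithStats(m.astype(np.uint8))
    for i in range(1,k):
        if st[i,4]<30: continue
        q=W[lab==i];zt=np.percentile(q[:,2],97);t=q[q[:,2]>zt-8]
        print(ce[i].round(),st[i,4],"z",zt.round(),"topc",t[:,:2].mean(0).round(1),"mid",((t[:,:2].min(0)+t[:,:2].max(0))/2).round(1),"ext",np.ptp(t[:,:2],axis=0).round(),"all",q[:,:2].min(0).round(),q[:,:2].max(0).round(),np.median(p[lab==i],0))
    # pads
    g=p.max(-1)
    tr=(W[...,0]>320)&(W[...,0]<580)&(W[...,1]>100)&(W[...,1]<380)
    if n=="top": k,lab,st,ce=cv2.connectedComponentsWithStats(((W[...,2]>3)&(W[...,2]<40)&tr).astype(np.uint8))
    else: k,lab,st,ce=cv2.connectedComponentsWithStats(((W[...,2]>3)&(W[...,2]<40)&tr).astype(np.uint8))
    for i in range(1,k):
        if st[i,4]<300: continue
        hull=np.zeros(g.shape,np.uint8);cs,_=cv2.findContours((lab==i).astype(np.uint8),0,1);
        cv2.drawContours(hull,[cv2.convexHull(max(cs,key=len))],-1,1,-1)
        r=cv2.minAreaRect(W[lab==i][:,:2].astype(np.float32)); print("tray",ce[i],r)
        hull=cv2.erode(hull,np.ones((9,9)))
        k2,l2,s2,c2=cv2.connectedComponentsWithStats(((g<60)&(hull>0)).astype(np.uint8))
        for j in range(1,k2):
            if s2[j,4]>100: print("  pad",c2[j],s2[j,4],np.nanmean(W[l2==j],0).round(1))
E
python3 - <<'E'
import cv2
i=cv2.imread("pics/top0.png")[130:265,200:490];cv2.imwrite("pics/top0z.png",cv2.resize(i,None,fx=2.7,fy=2.7,interpolation=3))
E
```

```text
top bench z -0.5895397687854711
[369. 160.] 154 z 91.0 topc [589.4 -55.6] mid [589.5 -56.9] ext [34. 31.] all [572. -74.] [608. -36.] [ 60.  107.  184.5]
[414. 163.] 416 z 133.0 topc [ 574.6 -188.9] mid [ 573.8 -189.4] ext [49. 48.] all [ 546. -214.] [ 602. -161.] [242.  203.  131.5]
[417. 202.] 404 z 134.0 topc [ 453.5 -193.5] mid [ 453.2 -193. ] ext [47. 48.] all [ 425. -217.] [ 482. -164.] [75. 59. 52.]
[376. 205.] 353 z 134.0 topc [449.8 -67.5] mid [450.2 -67.1] ext [47. 47.] all [421. -97.] [479. -39.] [254.  99.  88.]
[427. 232.] 211 z 100.0 topc [ 365.4 -222. ] mid [ 365.9 -221.3] ext [36. 34.] all [ 345. -239.] [ 386. -200.] [77. 57. 49.]
[373. 243.] 351 z 133.0 topc [336.2 -54.1] mid [335.3 -53.9] ext [46. 47.] all [308. -83.] [365. -26.] [85. 66. 64.]
tray [300.54460352 193.75440529] ((495.8686828613281, 163.09738159179688), (168.21116638183594, 126.10823059082031), 0.00785872619599104)
  pad [304.38977636 198.76677316] 313 [480.3 148.7   7.8]
tray [250.0200182  201.02684258] ((477.94476318359375, 318.4404296875), (206.4083251953125, 129.36279296875), 2.565139055252075)
  p
[... 496 characters left out ...]
389. -195.] [95. 50. 22.]
[353. 155.] 565 z 132.0 topc [339.3 -50.4] mid [339.1 -51. ] ext [48. 46.] all [310. -74.] [368. -21.] [176.  80.  88.]
[276. 156.] 189 z 90.0 topc [591.8 -50.8] mid [591.8 -51.4] ext [33. 35.] all [575. -69.] [610. -34.] [ 35.  67. 130.]
tray [300.28182942 216.77688504] ((497.1349182128906, 162.1514892578125), (124.14604187011719, 164.9679718017578), 89.665283203125)
  pad [306.1468254  213.08333333] 252 [481.3 148.8   7.8]
tray [302.8779648  259.03481255] ((480.73028564453125, 311.0078125), (200.09066772460938, 139.6593475341797), 0.9051308035850525)
  pad [314.09315068 261.48493151] 365 [448.6 326.8   7.9]
  pad [277.25384615 263.26153846] 260 [549.5 338.2   7.6]
```

View pics/top0z.png

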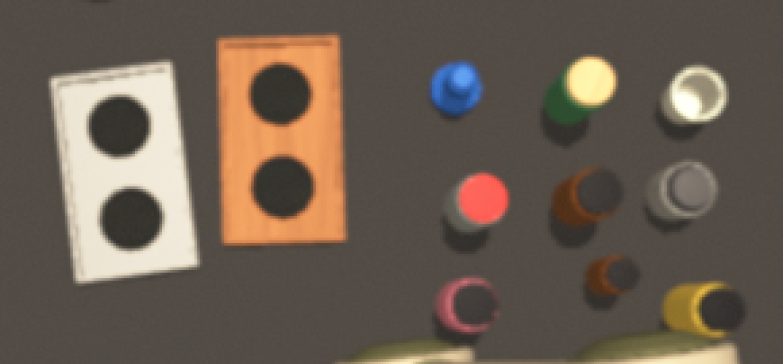

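The zoomed view confirms the layout, but the trays and cup extend past my windows, so I'll widen them.

Run:
```python
from h import *
for n in("top","side"):
    z=np.load(n+"0.npz");p,d=z["p"],z["d"];W=cloud(n,d);g=p.max(-1)
    # pads: dark, compact, z~8, in tray region
    roi=(W[...,0]>380)&(W[...,0]<640)&(W[...,1]>90)&(W[...,1]<400)&(W[...,2]>4)&(W[...,2]<16)
    k,l,s,c=cv2.connectedComponentsWithStats(((g<95)&roi).astype(np.uint8))
    for j in range(1,k):
        if s[j,4]>150: q=W[l==j];print(n,"pad",c[j].round(1),s[j],q.mean(0).round(1),((q.min(0)+q.max(0))/2).round(1),np.ptp(q,axis=0).round())
    for nm,x,y,h in(("cup",573,-305,40),("shaker",455,-300,40),("yellow",330,-310,60),("tamper",589,-56,60),("tfoot",589,-56,5),("porta",560,510,20)):
        m=(abs(W[...,0]-x)<50)&(abs(W[...,1]-y)<58)&(W[...,2]>h)
        q=W[m];print(n,nm,m.sum(),q.min(0).round(),q.max(0).round(),((q.min(0)+q.max(0))/2).round(1),np.median(q,0).round(1))
```

```text
top pad [303.  164.4] [293 154  22  22 324] [590.  150.4   8.5] [589.8 148.9   9.9] [69. 67. 11.]
top pad [243.8 176.4] [233 166  22  22 311] [556.2 338.4   8.5] [555.8 339.1   9.7] [68. 67. 11.]
top pad [304.2 199.1] [294 189  21  21 318] [479.3 149.2   8.4] [479.8 149.9   9.9] [64. 64. 12.]
top pad [248.1 210.7] [238 200  22  22 329] [447.3 326.5   8.7] [447.9 325.5  10. ] [67. 67. 12.]
top cup 156 [ 538. -355.   40.] [ 595. -296.   72.] [ 566.1 -325.8   56.1] [ 570.3 -333.9   59.8]
top shaker 343 [ 430. -336.   40.] [ 489. -278.   96.] [ 459.6 -306.9   68.1] [ 457.2 -299.3   83.6]
top yellow 413 [ 295. -345.   60.] [ 352. -289.  136.] [ 323.6 -317.3   98.2] [ 324.4 -309.5  127. ]
top tamper 122 [572. -74.  61.] [608. -38.  95.] [590.1 -56.   78.2] [587.4 -54.2  85.3]
top tfoot 307 [ 540. -114.    5.] [634.  -1.  95.] [586.7 -57.2  50.1] [583.3 -50.6  25.3]
top porta 135 [511. 513.  20.] [593. 568.  51.] [552.2 540.3  35.7] [550.5 536.4  37.5]
side pad [270.3 211.8] [259 204  23  17 287] [590.9 149.9   8.1] [591.3 151.8   8.6] [68. 71.  9.]
side pad [306.2 213.1] [295 205  23  17 289] [480.9 149.    8. ] [481.6 148.7   8.5] [68. 67.  9.]
side pad [314.  261.6] [302 251  26  22 420] [448.7 327.1   8. ] [447.8 325.9   9. ] [70. 73. 10.]
side pad [274.2 263.4] [262 253  26  22 416] [557.9 339.3   7.8] [557.7 338.    9.1] [70. 72. 10.]
side cup 112 [ 543. -361.   40.] [ 597. -297.   67.] [ 570.2 -328.9   53.8] [ 561.9 -342.5   55.7]
side shaker 124 [ 435. -331.   42.] [ 491. -282.   98.] [ 462.7 -306.4   70. ] [ 464.9 -299.1   86.2]
side yellow 337 [ 297. -343.   60.] [ 355. -285.  135.] [ 326.  -314.    97.6] [ 327.9 -299.6  107.5]
side tamper 116 [575. -69.  60.] [609. -34.  93.] [592.3 -51.4  76.5] [591.1 -45.7  81.9]
side tfoot 326 [565. -77.   5.] [634.  -6.  93.] [599.3 -41.3  49. ] [590.3 -43.3  33.1]
side porta 306 [510. 512.  20.] [595. 568.  50.] [552.7 539.9  35.1] [556.4 530.6  36.2]
```

```bash
cat > plan.py <<'E'
import sys,numpy as np
from rig import sense
from scipy.spatial.transform import Rotation as R
def plan(x,y,z,yaw=None):
    s=sense();q=s["ee_rot"];r=R.from_quat([q[1],q[2],q[3],q[0]]);M=r.as_matrix();p=s["eef_pos"]
    print("t",round(s["time_s"],2),"pos",p.round(1),"grip",round(s["grip_width"]*85.4,1),"F",s["force"].round(1),"jaw",M[:,2].round(3),"tx",M[:,0].round(3),"j",s["joints"].round(2))
    tx=np.array([0,0,-1.]);
    tz0=M[:,2]*[1,1,0]
    if yaw is None:
        tz=tz0
    else:
        tz=np.array([np.cos(yaw),np.sin(yaw),0]); tz=tz if tz@tz0>0 else -tz
    tz=tz/np.linalg.norm(tz)
    G=np.stack([tx,np.cross(tz,tx),tz],1)
    rv=R.from_matrix(M.T@G).as_rotvec()
    d=np.array([x,y,z])-p
    print("lin",(M.T@d/300).round(3),"rot",(rv/.5).round(3),"mm",np.linalg.norm(d).round(),"up10mm",(M.T@[0,0,10]/300).round(4))
if __name__=="__main__": plan(*map(float,sys.argv[1:]))
E
python3 plan.py 454 -192 240 1.57; python3 plan.py 454 -192 240
```

```text
t 0.1 pos [ 167.  -497.5  230.8] grip 85.4 F [ 0.5 -0.3  0.3] jaw [ 0.318 -0.948 -0.001] tx [-0.     0.001 -1.   ] j [-1.47  0.31  1.5   0.    1.33 -0.22]
lin [-0.03   1.231 -0.661] rot [ 0.649 -0.002 -0.   ] mm 419.0 up10mm [-0.0333  0.     -0.    ]
t 0.1 pos [ 167.  -497.5  230.8] grip 85.4 F [ 0.5 -0.3  0.3] jaw [ 0.318 -0.948 -0.001] tx [-0.     0.001 -1.   ] j [-1.47  0.31  1.5   0.    1.33 -0.22]
lin [-0.03   1.231 -0.661] rot [-0.    -0.002 -0.001] mm 419.0 up10mm [-0.0333  0.     -0.    ]
```

```bash
python3 -m jog '[{"linear":[-0.03,0.1,-0.05],"rotation":[0.06,0,0],"grip":85},{"linear":[-0.03,0.2,-0.11],"rotation":[0.13,0,0],"grip":85},{"linear":[-0.03,0.31,-0.17],"rotation":[0.2,0,0],"grip":85},{"linear":[-0.03,0.42,-0.23],"rotation":[0.27,0,0],"grip":85},{"linear":[-0.03,0.53,-0.29],"rotation":[0.34,0,0],"grip":85},{"linear":[-0.03,0.64,-0.34],"rotation":[0.41,0,0],"grip":85},{"linear":[-0.03,0.74,-0.4],"rotation":[0.48,0,0],"grip":85},{"linear":[-0.03,0.83,-0.45],"rotation":[0.55,0,0],"grip":85},{"linear":[-0.03,0.9,-0.49],"rotation":[0.6,0,0],"grip":85},{"linear":[-0.03,0.95,-0.53],"rotation":[0.649,0,0],"grip":85},{"linear":[-0.03,0.95,-0.53],"rotation":[0.649,0,0],"grip":85},{"linear":[-0.03,0.95,-0.53],"rotation":[0.649,0,0],"grip":85}]' 40; python3 plan.py 454 -192 230 1.57
```

```text
time_s: 1.1
eef_pos: [386.8, -255.6, 239.9]
ee_rot: [0.5, 0.5, 0.501, -0.499]
force: [-0.9, 0.2, -0.4]
grip_width: 0.998
t 1.1 pos [ 386.8 -255.6  239.9] grip 85.2 F [-0.9  0.2 -0.4] jaw [ 0.001 -1.    -0.001] tx [-0.001  0.001 -1.   ] j [-0.84  0.17  1.66  0.    1.32  0.73]
lin [ 0.033  0.224 -0.212] rot [ 0.004 -0.003  0.001] mm 93.0 up10mm [-0.0333 -0.     -0.    ]
```

```bash
python3 -m jog '[{"linear":[0.01,0.1,-0.1],"rotation":[0.004,-0.003,0],"grip":85},{"linear":[0.02,0.18,-0.18],"rotation":[0.004,-0.003,0],"grip":85},{"linear":[0.033,0.224,-0.212],"rotation":[0.004,-0.003,0],"grip":85},{"linear":[0.1,0.224,-0.212],"rotation":[0.004,-0.003,0],"grip":85},{"linear":[0.2,0.224,-0.212],"rotation":[0.004,-0.003,0],"grip":85},{"linear":[0.3,0.224,-0.212],"rotation":[0.004,-0.003,0],"grip":85},{"linear":[0.4,0.224,-0.212],"rotation":[0.004,-0.003,0],"grip":85},{"linear":[0.48,0.224,-0.212],"rotation":[0.004,-0.003,0],"grip":85},{"linear":[0.54,0.224,-0.212],"rotation":[0.004,-0.003,0],"grip":85},{"linear":[0.58,0.224,-0.212],"rotation":[0.004,-0.003,0],"grip":85},{"linear":[0.58,0.224,-0.212],"rotation":[0.004,-0.003,0],"grip":85}]'; python3 plan.py 454 -192 66 1.57
python3 - <<'E'
from rig import capture
import cv2,numpy as np
p,d=capture("side");q=capture("top")[0]
a=cv2.resize(p[50:220,220:420],None,fx=2,fy=2);b=cv2.resize(q[130:300,330:530],None,fx=2,fy=2)
cv2.imwrite("pics/am1.png",np.hstack([a,b])[...,::-1])
E
```

```text
time_s: 2.02
eef_pos: [452.2, -191.9, 63.6]
ee_rot: [0.498, 0.5, 0.501, -0.501]
force: [-0.2, 0.8, -0.8]
grip_width: 1.0
t 2.02 pos [ 452.2 -191.9   63.6] grip 85.4 F [-0.2  0.8 -0.8] jaw [-0.002 -1.    -0.003] tx [-0.004  0.003 -1.   ] j [-0.64  0.45  1.79 -0.    0.91  0.93]
lin [-0.008  0.006  0.   ] rot [-0.002 -0.005  0.009] mm 3.0 up10mm [-0.0333 -0.0001 -0.0001]
```

View pics/am1.png

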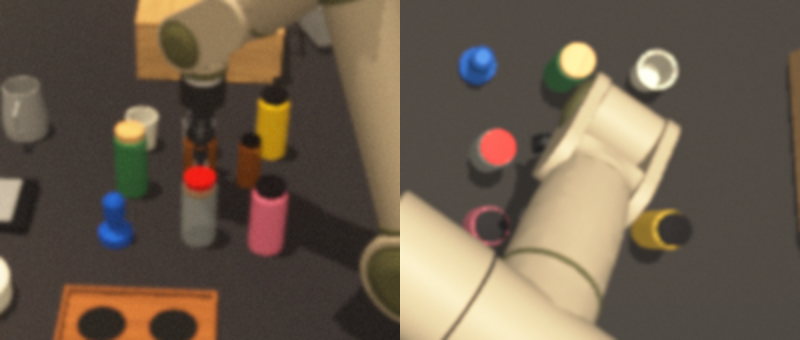

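The side view shows the gripper straddling the amber canister at (200,150), clear of its neighbours. Closing now.

```bash
python3 -m jog '[{"linear":[-0.008,0.006,0],"rotation":[0,0,0],"grip":70},{"linear":[-0.008,0.006,0],"rotation":[0,0,0],"grip":62},{"linear":[-0.008,0.006,0],"rotation":[0,0,0],"grip":56},{"linear":[-0.008,0.006,0],"rotation":[0,0,0],"grip":50},{"linear":[-0.008,0.006,0],"rotation":[0,0,0],"grip":50},{"linear":[-0.008,0.006,0],"rotation":[0,0,0],"grip":50},{"linear":[-0.008,0.006,0],"rotation":[0,0,0],"grip":50},{"linear":[-0.008,0.006,0],"rotation":[0,0,0],"grip":50}]' 50; python3 plan.py 454 -192 240 1.57
```

```text
time_s: 2.78
eef_pos: [456.2, -193.4, 70.0]
ee_rot: [0.501, 0.5, 0.499, -0.5]
force: [-1.6, -1.9, 7.3]
grip_width: 0.66
t 2.78 pos [ 456.2 -193.4   70. ] grip 56.4 F [-1.6 -1.9  7.3] jaw [-0.001 -1.     0.003] tx [ 0.002 -0.003 -1.   ] j [-0.64  0.44  1.78 -0.    0.92  0.94]
lin [-0.567 -0.006 -0.003] rot [-0.     0.005 -0.004] mm 170.0 up10mm [-0.0333  0.0001  0.0001]
```

```bash
python3 -m jog '[{"linear":[-0.02,0,0],"rotation":[0,0,0],"grip":50},{"linear":[-0.06,0,0],"rotation":[0,0,0],"grip":50},{"linear":[-0.12,0,0],"rotation":[0,0,0],"grip":50},{"linear":[-0.2,0,0],"rotation":[0,0,0],"grip":50},{"linear":[-0.29,0,0],"rotation":[0,0,0],"grip":50},{"linear":[-0.38,0,0],"rotation":[0,0,0],"grip":50},{"linear":[-0.46,0,0],"rotation":[0,0,0],"grip":50},{"linear":[-0.52,0,0],"rotation":[0,0,0],"grip":50},{"linear":[-0.56,0,0],"rotation":[0,0,0],"grip":50},{"linear":[-0.57,0,0],"rotation":[0,0,0],"grip":50},{"linear":[-0.57,0,0],"rotation":[0,0,0],"grip":50}]'; python3 plan.py 590.5 150.2 240 1.57
python3 - <<'E'
from rig import capture
import cv2,numpy as np
p,d=capture("side");np.savez("s2.npz",p=p,d=d)
cv2.imwrite("pics/am2.png",cv2.resize(p[:220,150:450],None,fx=2.4,fy=2.4)[...,::-1])
E
```

```text
time_s: 3.7
eef_pos: [455.9, -192.9, 241.7]
ee_rot: [0.501, 0.5, 0.498, -0.5]
force: [0.0, 0.4, -3.0]
grip_width: 0.665
t 3.7 pos [ 455.9 -192.9  241.7] grip 56.8 F [ 0.   0.4 -3. ] jaw [-0.001 -1.     0.003] tx [ 0.003 -0.003 -1.   ] j [-0.64  0.24  1.57 -0.    1.33  0.94]
lin [ 0.003  0.448 -1.144] rot [-0.     0.007 -0.006] mm 369.0 up10mm [-0.0333  0.0001  0.0001]
```

View pics/am2.png

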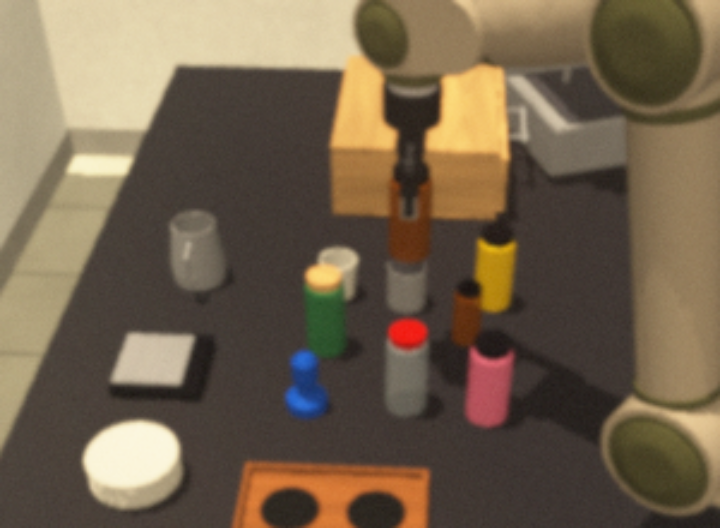

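Amber is held upright at about (410,210), with its bottom at roughly z=172. Next, carry it to the wooden tray's back pad.

```bash
python3 -m jog '[{"linear":[0,0.01,-0.03],"rotation":[0,0.007,-0.006],"grip":50},{"linear":[0,0.03,-0.08],"rotation":[0,0.007,-0.006],"grip":50},{"linear":[0,0.06,-0.15],"rotation":[0,0.007,-0.006],"grip":50},{"linear":[0,0.09,-0.23],"rotation":[0,0.007,-0.006],"grip":50},{"linear":[0,0.13,-0.32],"rotation":[0,0.007,-0.006],"grip":50},{"linear":[0,0.16,-0.41],"rotation":[0,0.007,-0.006],"grip":50},{"linear":[0,0.2,-0.5],"rotation":[0,0.007,-0.006],"grip":50},{"linear":[0,0.235,-0.59],"rotation":[0,0.007,-0.006],"grip":50},{"linear":[0,0.27,-0.68],"rotation":[0,0.007,-0.006],"grip":50},{"linear":[0,0.3,-0.77],"rotation":[0,0.007,-0.006],"grip":50},{"linear":[0,0.335,-0.85],"rotation":[0,0.007,-0.006],"grip":50},{"linear":[0,0.36,-0.91],"rotation":[0,0.007,-0.006],"grip":50},{"linear":[0,0.38,-0.96],"rotation":[0,0.007,-0.006],"grip":50},{"linear":[0,0.39,-0.985],"rotation":[0,0.007,-0.006],"grip":50},{"linear":[0,0.39,-0.99],"rotation":[0,0.007,-0.006],"grip":50}]'; python3 plan.py 592 150.2 240 1.57
```

```text
time_s: 5.0
eef_pos: [572.7, 105.6, 239.0]
ee_rot: [0.499, 0.499, 0.501, -0.5]
force: [-0.9, -0.8, -3.3]
grip_width: 0.664
t 5.0 pos [572.7 105.6 239. ] grip 56.7 F [-0.9 -0.8 -3.3] jaw [ 0.001 -1.    -0.001] tx [-0.004  0.001 -1.   ] j [-0.02  0.44  1.3   0.    1.41  1.55]
lin [-0.003  0.064 -0.148] rot [ 0.003 -0.003  0.007] mm 49.0 up10mm [-0.0333 -0.0001 -0.    ]
```

```bash
python3 -m jog '[{"linear":[0,0.03,-0.06],"rotation":[0.003,-0.003,0.007],"grip":50},{"linear":[0.0,0.05,-0.12],"rotation":[0.003,-0.003,0.007],"grip":50},{"linear":[0.02,0.064,-0.148],"rotation":[0.003,-0.003,0.007],"grip":50},{"linear":[0.08,0.064,-0.148],"rotation":[0.003,-0.003,0.007],"grip":50},{"linear":[0.16,0.064,-0.148],"rotation":[0.003,-0.003,0.007],"grip":50},{"linear":[0.24,0.064,-0.148],"rotation":[0.003,-0.003,0.007],"grip":50},{"linear":[0.32,0.064,-0.148],"rotation":[0.003,-0.003,0.007],"grip":50},{"linear":[0.38,0.064,-0.148],"rotation":[0.003,-0.003,0.007],"grip":50},{"linear":[0.42,0.064,-0.148],"rotation":[0.003,-0.003,0.007],"grip":50},{"linear":[0.45,0.064,-0.148],"rotation":[0.003,-0.003,0.007],"grip":50},{"linear":[0.46,0.064,-0.148],"rotation":[0.003,-0.003,0.007],"grip":50},{"linear":[0.46,0.064,-0.148],"rotation":[0.003,-0.003,0.007],"grip":50}]'; python3 plan.py 592 150.2 80 1.57
cat > look.py <<'E'
import sys
from rig import capture
from h import *
n,tag,x,y,z0,z1,r=sys.argv[1],sys.argv[2],*map(float,sys.argv[3:8])
p,d=capture(n);np.savez(tag+".npz",p=p,d=d);W=cloud(n,d)
m=(abs(W[...,0]-x)<r)&(abs(W[...,1]-y)<r)&(W[...,2]>z0)&(W[...,2]<z1)
q=W[m]
if len(q):print(m.sum(),q.min(0).round(1),q.max(0).round(1),"mid",((q.min(0)+q.max(0))/2).round(1),"med",np.median(q,0).round(1))
u,v=proj(n,[x,y,50])[0].round().astype(int)
a,b=max(0,v-80),max(0,u-110);cv2.imwrite(f"pics/{tag}.png",cv2.resize(p[a:a+160,b:b+220],None,fx=3,fy=3,interpolation=3)[...,::-1]);print("crop origin",b,a,"x3")
E
python3 look.py side pl1 590 150 35 60 50
```

```text
time_s: 6.0
eef_pos: [591.1, 149.8, 100.4]
ee_rot: [-0.499, -0.5, -0.5, 0.501]
force: [-0.4, -0.3, -2.8]
grip_width: 0.665
t 6.0 pos [591.1 149.8 100.4] grip 56.7 F [-0.4 -0.3 -2.8] jaw [-0.001 -1.     0.   ] tx [-0.001 -0.    -1.   ] j [ 0.06  0.62  1.39 -0.    1.14  1.63]
lin [ 0.068  0.003 -0.001] rot [-0.001  0.     0.002] mm 20.0 up10mm [-0.0333 -0.      0.    ]
109 [562.2 148.2  35. ] [618.9 179.5  59.8] mid [590.6 163.8  47.4] med [586.  173.4  47.4]
crop origin 160 122 x3
```

View pics/pl1.png

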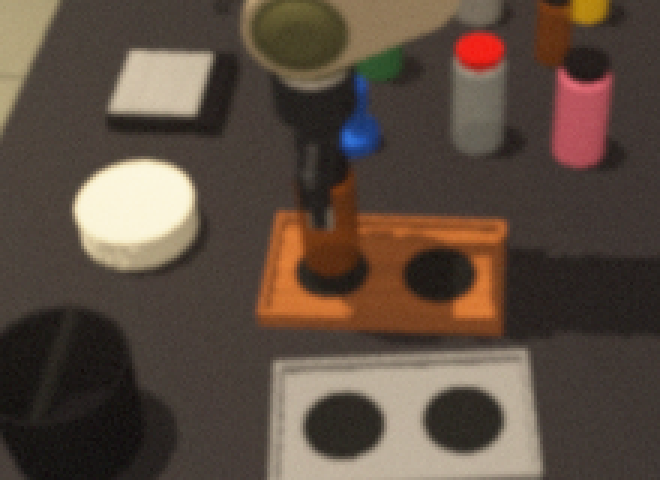

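The side view shows amber hovering centred over the wooden tray's back pad (cloud centre 590.6,150.5). Lowering in small steps.

```bash
python3 -m jog '[{"linear":[0.02,0,0],"rotation":[0,0,0],"grip":50},{"linear":[0.04,0,0],"rotation":[0,0,0],"grip":50},{"linear":[0.055,0,0],"rotation":[0,0,0],"grip":50},{"linear":[0.065,0,0],"rotation":[0,0,0],"grip":50},{"linear":[0.07,0,0],"rotation":[0,0,0],"grip":50},{"linear":[0.07,0,0],"rotation":[0,0,0],"grip":50}]';  python3 look.py side pl2 590 150 8 60 50;python3 -m jog '[{"linear":[0.003,0,0],"rotation":[0,0,0],"grip":50},{"linear":[0.005,0,0],"rotation":[0,0,0],"grip":50},{"linear":[0.005,0,0],"rotation":[0,0,0],"grip":50}]'
```

```text
time_s: 6.55
eef_pos: [591.4, 149.9, 79.9]
ee_rot: [-0.5, -0.5, -0.5, 0.5]
force: [0.0, -0.7, -3.1]
grip_width: 0.664
362 [540.5 101.4   8. ] [639.  199.9  59.9] mid [589.8 150.6  34. ] med [584.9 173.5  17.8]
crop origin 160 122 x3
time_s: 6.85
eef_pos: [591.5, 150.0, 78.7]
ee_rot: [0.5, 0.5, 0.5, -0.5]
force: [-0.7, 0.8, -2.8]
grip_width: 0.665
```

```bash
python3 -m jog '[{"linear":[0.003,0,0],"rotation":[0,0,0],"grip":50},{"linear":[0.006,0,0],"rotation":[0,0,0],"grip":50},{"linear":[0.006,0,0],"rotation":[0,0,0],"grip":50}]';python3 -m jog '[{"linear":[0.003,0,0],"rotation":[0,0,0],"grip":50},{"linear":[0.005,0,0],"rotation":[0,0,0],"grip":50},{"linear":[0.005,0,0],"rotation":[0,0,0],"grip":50}]'
```

```text
time_s: 7.1
eef_pos: [592.0, 149.9, 78.0]
ee_rot: [0.5, 0.501, 0.499, -0.5]
force: [-1.5, -1.3, 5.9]
grip_width: 0.66
time_s: 7.35
eef_pos: [592.4, 149.9, 78.0]
ee_rot: [0.501, 0.501, 0.499, -0.499]
force: [-5.0, -1.8, 10.3]
grip_width: 0.664
```

The force reversed sign, so amber is standing on the pad. Release gently and rise.

```bash
python3 -m jog '[{"linear":[0,0,0],"rotation":[0,0,0],"grip":58},{"linear":[0,0,0],"rotation":[0,0,0],"grip":61},{"linear":[0,0,0],"rotation":[0,0,0],"grip":65},{"linear":[0,0,0],"rotation":[0,0,0],"grip":72},{"linear":[0,0,0],"rotation":[0,0,0],"grip":85},{"linear":[0,0,0],"rotation":[0,0,0],"grip":85},{"linear":[-0.02,0,0],"rotation":[0,0,0],"grip":85},{"linear":[-0.07,0,0],"rotation":[0,0,0],"grip":85},{"linear":[-0.15,0,0],"rotation":[0,0,0],"grip":85},{"linear":[-0.25,0,0],"rotation":[0,0,0],"grip":85},{"linear":[-0.36,0,0],"rotation":[0,0,0],"grip":85},{"linear":[-0.46,0,0],"rotation":[0,0,0],"grip":85},{"linear":[-0.52,0,0],"rotation":[0,0,0],"grip":85},{"linear":[-0.55,0,0],"rotation":[0,0,0],"grip":85}]';  python3 look.py side pl3 590 150 25 150 50;python3 plan.py 568 -327 240 1.57
```

```text
time_s: 8.52
eef_pos: [592.5, 150.0, 246.5]
ee_rot: [0.502, 0.502, 0.498, -0.498]
force: [-0.5, -0.2, 0.6]
grip_width: 0.996
678 [564.2 125.7  25. ] [619.2 183.3 140.5] mid [591.7 154.5  82.8] med [589.1 170.9 101.6]
crop origin 160 122 x3
t 8.57 pos [592.6 150.  246.6] grip 84.8 F [0.1 0.  1.5] jaw [-0.001 -1.    -0.   ] tx [ 0.008  0.    -1.   ] j [ 0.06  0.49  1.2  -0.    1.44  1.63]
lin [ 0.021 -0.081  1.59 ] rot [-0.    -0.    -0.016] mm 478.0 up10mm [-0.0333  0.0003 -0.    ]
```

View pics/pl3.png

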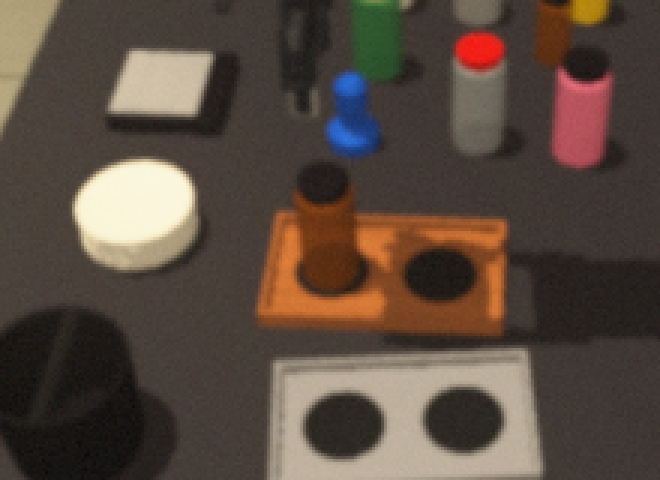

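Amber stands upright on the wooden back pad (around (327,225) in the crop). Next is green.

```bash
python3 -m jog '[{"linear":[0.0,0,0.1],"rotation":[0,0,-0.016],"grip":85},{"linear":[0.0,-0.01,0.22],"rotation":[0,0,-0.016],"grip":85},{"linear":[0,-0.02,0.35],"rotation":[0,0,-0.016],"grip":85},{"linear":[0,-0.03,0.48],"rotation":[0,0,-0.016],"grip":85},{"linear":[0,-0.04,0.61],"rotation":[0,0,-0.016],"grip":85},{"linear":[0,-0.05,0.74],"rotation":[0,0,-0.016],"grip":85},{"linear":[0,-0.055,0.86],"rotation":[0,0,-0.016],"grip":85},{"linear":[0,-0.059,0.95],"rotation":[0,0,-0.016],"grip":85},{"linear":[0,-0.059,0.99],"rotation":[0,0,-0.016],"grip":85},{"linear":[0,-0.059,1.0],"rotation":[0,0,-0.016],"grip":85},{"linear":[0,-0.059,1.0],"rotation":[0,0,-0.016],"grip":85}]';python3 look.py top t1 590 150 110 150 50; python3 plan.py 575 -187.5 66 1.57
```

```text
time_s: 9.48
eef_pos: [574.5, -149.7, 245.5]
ee_rot: [-0.499, -0.5, -0.5, 0.5]
force: [0.3, 0.5, -0.2]
grip_width: 0.991
304 [561.6 120.9 110.3] [617.5 177.1 146.1] mid [589.6 149.  128.2] med [586.5 149.5 135.5]
crop origin 193 82 x3
t 9.53 pos [ 574.7 -148.9  245.8] grip 85.0 F [-0.8 -0.   0.5] jaw [-0.    -1.    -0.001] tx [-0.001  0.001 -1.   ] j [-0.45  0.46  1.25  0.    1.43  1.12]
lin [0.599 0.001 0.129] rot [ 0.001 -0.002  0.001] mm 184.0 up10mm [-0.0333 -0.     -0.    ]
```

```bash
python3 -m jog '[{"linear":[0.0,0,0.06],"rotation":[0,0,0],"grip":85},{"linear":[0.0,0,0.11],"rotation":[0,0,0],"grip":85},{"linear":[0.02,0,0.129],"rotation":[0,0,0],"grip":85},{"linear":[0.1,0,0.129],"rotation":[0,0,0],"grip":85},{"linear":[0.2,0,0.129],"rotation":[0,0,0],"grip":85},{"linear":[0.3,0,0.129],"rotation":[0,0,0],"grip":85},{"linear":[0.4,0,0.129],"rotation":[0,0,0],"grip":85},{"linear":[0.48,0,0.129],"rotation":[0,0,0],"grip":85},{"linear":[0.55,0,0.129],"rotation":[0,0,0],"grip":85},{"linear":[0.59,0,0.129],"rotation":[0,0,0],"grip":85},{"linear":[0.595,0,0.129],"rotation":[0,0,0],"grip":85},{"linear":[0.595,0,0.129],"rotation":[0,0,0],"grip":85}]'; python3 plan.py 575 -187.5 66 1.57;python3 look.py side g1 575 -187 20 70 50
```

```text
time_s: 10.53
eef_pos: [574.6, -187.1, 67.2]
ee_rot: [0.499, 0.5, 0.501, -0.5]
force: [0.6, -0.7, 0.5]
grip_width: 0.993
t 10.53 pos [ 574.6 -187.1   67.2] grip 84.8 F [ 0.6 -0.7  0.5] jaw [ 0.    -1.    -0.001] tx [-0.001  0.001 -1.   ] j [-0.51  0.65  1.43  0.    1.06  1.06]
lin [0.004 0.001 0.001] rot [ 0.002 -0.002  0.002] mm 1.0 up10mm [-0.0333 -0.     -0.    ]
159 [ 548.6 -196.7   20.3] [ 605.7 -155.9   68.5] mid [ 577.1 -176.3   44.4] med [ 571.5 -166.9   41.2]
crop origin 175 53 x3
```

View pics/g1.png

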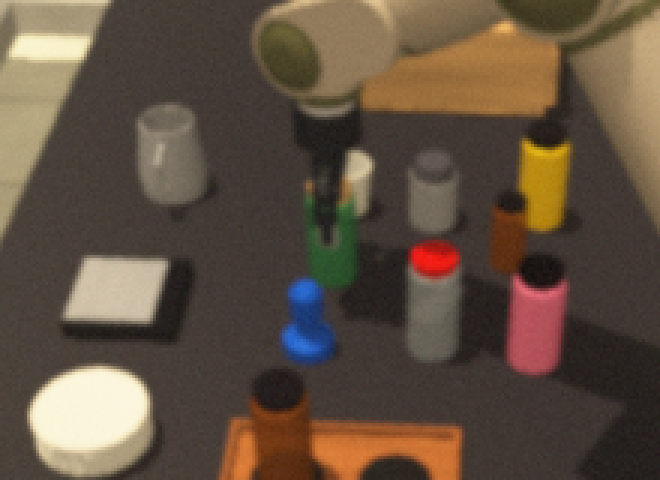

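The gripper is over green at (328,215) and the fingers straddle it. Close and lift.

```bash
python3 -m jog '[{"linear":[0,0,0],"rotation":[0,0,0],"grip":70},{"linear":[0,0,0],"rotation":[0,0,0],"grip":62},{"linear":[0,0,0],"rotation":[0,0,0],"grip":56},{"linear":[0,0,0],"rotation":[0,0,0],"grip":50},{"linear":[0,0,0],"rotation":[0,0,0],"grip":50},{"linear":[0,0,0],"rotation":[0,0,0],"grip":50},{"linear":[0,0,0],"rotation":[0,0,0],"grip":50},{"linear":[0,0,0],"rotation":[0,0,0],"grip":50}]' 50;python3 -m jog '[{"linear":[-0.02,0,0],"rotation":[0,0,0],"grip":50},{"linear":[-0.06,0,0],"rotation":[0,0,0],"grip":50},{"linear":[-0.12,0,0],"rotation":[0,0,0],"grip":50},{"linear":[-0.2,0,0],"rotation":[0,0,0],"grip":50},{"linear":[-0.29,0,0],"rotation":[0,0,0],"grip":50},{"linear":[-0.38,0,0],"rotation":[0,0,0],"grip":50},{"linear":[-0.46,0,0],"rotation":[0,0,0],"grip":50},{"linear":[-0.53,0,0],"rotation":[0,0,0],"grip":50},{"linear":[-0.58,0,0],"rotation":[0,0,0],"grip":50},{"linear":[-0.6,0,0],"rotation":[0,0,0],"grip":50},{"linear":[-0.6,0,0],"rotation":[0,0,0],"grip":50}]'; python3 plan.py 557 339 250 1.57
```

```text
time_s: 11.25
eef_pos: [576.0, -188.2, 70.1]
ee_rot: [0.501, 0.5, 0.499, -0.5]
force: [-0.4, -0.1, 6.9]
grip_width: 0.672
time_s: 12.17
eef_pos: [575.5, -187.9, 251.9]
ee_rot: [0.502, 0.501, 0.498, -0.499]
force: [0.8, -0.0, -3.2]
grip_width: 0.665
t 12.17 pos [ 575.5 -187.9  251.9] grip 56.8 F [ 0.8 -0.  -3.2] jaw [ 0.    -1.     0.003] tx [ 0.006 -0.003 -1.   ] j [-0.51  0.48  1.21  0.    1.45  1.06]
lin [ 1.000e-03 -6.200e-02 -1.756e+00] rot [ 0.002  0.006 -0.012] mm 527.0 up10mm [-0.0333  0.0002  0.0001]
```

```bash
python3 -m jog '[{"linear":[0,0,-0.03],"rotation":[0,0.006,-0.012],"grip":50},{"linear":[0,0,-0.08],"rotation":[0,0.006,-0.012],"grip":50},{"linear":[0,-0.01,-0.15],"rotation":[0,0.006,-0.012],"grip":50},{"linear":[0,-0.01,-0.23],"rotation":[0,0.006,-0.012],"grip":50},{"linear":[0,-0.01,-0.32],"rotation":[0,0.006,-0.012],"grip":50},{"linear":[0,-0.01,-0.42],"rotation":[0,0.006,-0.012],"grip":50},{"linear":[0,-0.02,-0.52],"rotation":[0,0.006,-0.012],"grip":50},{"linear":[0,-0.02,-0.62],"rotation":[0,0.006,-0.012],"grip":50},{"linear":[0,-0.02,-0.71],"rotation":[0,0.006,-0.012],"grip":50},{"linear":[0,-0.03,-0.8],"rotation":[0,0.006,-0.012],"grip":50},{"linear":[0,-0.03,-0.88],"rotation":[0,0.006,-0.012],"grip":50},{"linear":[0,-0.03,-0.94],"rotation":[0,0.006,-0.012],"grip":50},{"linear":[0,-0.03,-0.98],"rotation":[0,0.006,-0.012],"grip":50},{"linear":[0,-0.03,-1.0],"rotation":[0,0.006,-0.012],"grip":50}]'; python3 plan.py 557 339 250 1.57
```

```text
time_s: 13.33
eef_pos: [565.7, 114.3, 250.2]
ee_rot: [0.5, 0.499, 0.501, -0.5]
force: [0.1, 0.7, -3.1]
grip_width: 0.668
t 13.33 pos [565.7 114.3 250.2] grip 57.0 F [ 0.1  0.7 -3.1] jaw [ 0.002 -1.    -0.   ] tx [-0.002  0.    -1.   ] j [-0.    0.42  1.3   0.    1.43  1.56]
lin [ 0.001 -0.028 -0.749] rot [ 0.006 -0.001  0.003] mm 225.0 up10mm [-0.0333 -0.0001 -0.    ]
```

```bash
python3 -m jog '[{"linear":[0,0,-0.04],"rotation":[0.006,0,0.003],"grip":50},{"linear":[0,0,-0.1],"rotation":[0.006,0,0.003],"grip":50},{"linear":[0,-0.01,-0.18],"rotation":[0.006,0,0.003],"grip":50},{"linear":[0,-0.01,-0.27],"rotation":[0.006,0,0.003],"grip":50},{"linear":[0,-0.02,-0.37],"rotation":[0.006,0,0.003],"grip":50},{"linear":[0,-0.02,-0.47],"rotation":[0.006,0,0.003],"grip":50},{"linear":[0,-0.025,-0.57],"rotation":[0.006,0,0.003],"grip":50},{"linear":[0,-0.028,-0.65],"rotation":[0.006,0,0.003],"grip":50},{"linear":[0,-0.028,-0.71],"rotation":[0.006,0,0.003],"grip":50},{"linear":[0,-0.028,-0.749],"rotation":[0.006,0,0.003],"grip":50},{"linear":[0.05,-0.028,-0.749],"rotation":[0.006,0,0.003],"grip":50},{"linear":[0.12,-0.028,-0.749],"rotation":[0.006,0,0.003],"grip":50},{"linear":[0.21,-0.028,-0.749],"rotation":[0.006,0,0.003],"grip":50},{"linear":[0.3,-0.028,-0.749],"rotation":[0.006,0,0.003],"grip":50},{"linear":[0.38,-0.028,-0.749],"rotation":[0.006,0,0.003],"grip":50},{"linear":[0.44,-0.028,-0.749],"rotation":[0.006,0,0.003],"grip":50},{"linear":[0.475,-0.028,-0.749],"rotation":[0.006,0,0.003],"grip":50},{"linear":[0.49,-0.028,-0.749],"rotation":[0.006,0,0.003],"grip":50},{"linear":[0.49,-0.028,-0.749],"rotation":[0.006,0,0.003],"grip":50}]'; python3 look.py side pg1 557 339 40 65 50;python3 plan.py 557 339 82 1.57
```

```text
time_s: 14.92
eef_pos: [556.6, 338.7, 102.8]
ee_rot: [-0.499, -0.5, -0.5, 0.501]
force: [-0.4, -0.4, -3.6]
grip_width: 0.675
108 [528.9 335.4  40.6] [582.7 368.2  64.8] mid [555.8 351.8  52.7] med [550.5 361.1  52.3]
crop origin 164 174 x3
t 14.97 pos [557.  338.9 103.9] grip 57.2 F [ 0.1 -0.8 -2.2] jaw [-0.001 -1.    -0.001] tx [ 0.001  0.001 -1.   ] j [0.37 0.7  1.23 0.   1.21 1.94]
lin [ 0.073 -0.    -0.   ] rot [-0.001 -0.001 -0.002] mm 22.0 up10mm [-0.0333  0.     -0.    ]
```

View pics/pg1.png

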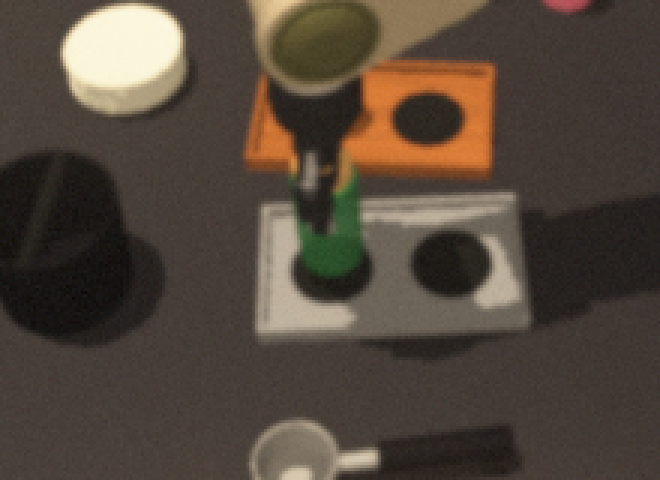

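Green hovers centred over the metal back pad at about (332,265) in the crop. Lowering.

```bash
python3 -m jog '[{"linear":[0.02,0,0],"rotation":[0,0,0],"grip":50},{"linear":[0.045,0,0],"rotation":[0,0,0],"grip":50},{"linear":[0.06,0,0],"rotation":[0,0,0],"grip":50},{"linear":[0.07,0,0],"rotation":[0,0,0],"grip":50},{"linear":[0.075,0,0],"rotation":[0,0,0],"grip":50},{"linear":[0.075,0,0],"rotation":[0,0,0],"grip":50}]';python3 -m jog '[{"linear":[0.003,0,0],"rotation":[0,0,0],"grip":50},{"linear":[0.006,0,0],"rotation":[0,0,0],"grip":50},{"linear":[0.006,0,0],"rotation":[0,0,0],"grip":50}]'; python3 -m jog '[{"linear":[0.003,0,0],"rotation":[0,0,0],"grip":50},{"linear":[0.006,0,0],"rotation":[0,0,0],"grip":50},{"linear":[0.006,0,0],"rotation":[0,0,0],"grip":50}]'
```

```text
time_s: 15.47
eef_pos: [557.0, 338.9, 81.0]
ee_rot: [0.5, 0.5, 0.5, -0.5]
force: [0.0, 0.1, -3.1]
grip_width: 0.666
time_s: 15.72
eef_pos: [556.9, 338.9, 79.2]
ee_rot: [0.5, 0.5, 0.5, -0.5]
force: [0.1, -0.3, -3.8]
grip_width: 0.668
time_s: 15.97
eef_pos: [557.3, 339.0, 78.1]
ee_rot: [0.5, 0.501, 0.5, -0.5]
force: [-0.7, -0.4, 3.3]
grip_width: 0.671
```

Contact. Settle 1 mm further, release, rise.

```bash
python3 -m jog '[{"linear":[0.003,0,0],"rotation":[0,0,0],"grip":50},{"linear":[0.003,0,0],"rotation":[0,0,0],"grip":50},{"linear":[0.003,0,0],"rotation":[0,0,0],"grip":58},{"linear":[0.003,0,0],"rotation":[0,0,0],"grip":61},{"linear":[0.003,0,0],"rotation":[0,0,0],"grip":65},{"linear":[0,0,0],"rotation":[0,0,0],"grip":72},{"linear":[0,0,0],"rotation":[0,0,0],"grip":85},{"linear":[0,0,0],"rotation":[0,0,0],"grip":85},{"linear":[-0.02,0,0],"rotation":[0,0,0],"grip":85},{"linear":[-0.07,0,0],"rotation":[0,0,0],"grip":85},{"linear":[-0.15,0,0],"rotation":[0,0,0],"grip":85},{"linear":[-0.25,0,0],"rotation":[0,0,0],"grip":85},{"linear":[-0.36,0,0],"rotation":[0,0,0],"grip":85},{"linear":[-0.46,0,0],"rotation":[0,0,0],"grip":85},{"linear":[-0.52,0,0],"rotation":[0,0,0],"grip":85},{"linear":[-0.55,0,0],"rotation":[0,0,0],"grip":85}]'; python3 look.py side pg2 557 339 40 65 50;python3 plan.py 569 -327 240 1.57
```

```text
time_s: 17.3
eef_pos: [557.6, 339.1, 246.9]
ee_rot: [0.501, 0.502, 0.499, -0.498]
force: [-0.1, 0.2, -0.2]
grip_width: 0.999
115 [529.9 332.3  40.9] [583.9 367.4  64.9] mid [556.9 349.8  52.9] med [550.2 361.6  53. ]
crop origin 164 174 x3
t 17.35 pos [557.7 339.1 246.9] grip 85.1 F [-0.5 -0.3  1.8] jaw [-0.001 -1.    -0.003] tx [ 0.006  0.003 -1.   ] j [0.37 0.6  1.04 0.   1.5  1.94]
lin [0.017 0.04  2.221] rot [-0.001 -0.005 -0.013] mm 666.0 up10mm [-0.0333  0.0002 -0.0001]
```

View pics/pg2.png

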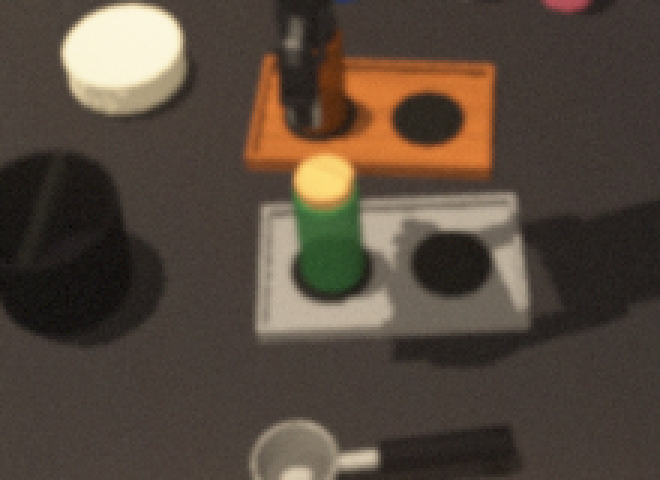

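Green stands centred on the metal back pad. Now the tamper.

```bash
python3 -m jog '[{"linear":[0.0,0,0.1],"rotation":[0,-0.005,-0.013],"grip":85},{"linear":[0.0,0.02,0.22],"rotation":[0,-0.005,-0.013],"grip":85},{"linear":[0,0.04,0.35],"rotation":[0,-0.005,-0.013],"grip":85},{"linear":[0,0.06,0.48],"rotation":[0,-0.005,-0.013],"grip":85},{"linear":[0,0.08,0.61],"rotation":[0,-0.005,-0.013],"grip":85},{"linear":[0,0.1,0.74],"rotation":[0,-0.005,-0.013],"grip":85},{"linear":[0,0.11,0.86],"rotation":[0,-0.005,-0.013],"grip":85},{"linear":[0,0.111,0.95],"rotation":[0,-0.005,-0.013],"grip":85},{"linear":[0,0.111,0.99],"rotation":[0,-0.005,-0.013],"grip":85},{"linear":[0,0.111,1.0],"rotation":[0,-0.005,-0.013],"grip":85}]';python3 look.py top t2 557 339 110 150 50; python3 look.py side t3 591 -54 55 80 40; python3 plan.py 591 -54 120 1.57
```

```text
time_s: 18.18
eef_pos: [590.4, 37.4, 245.1]
ee_rot: [-0.498, -0.5, -0.5, 0.501]
force: [0.1, -0.2, -0.1]
grip_width: 0.996
303 [527.3 309.1 110.8] [583.1 362.  144.8] mid [555.2 335.6 127.8] med [553.1 333.1 135.5]
crop origin 132 94 x3
65 [575.8 -65.2  55.4] [609.4 -34.4  79.4] mid [592.6 -49.8  67.4] med [591.2 -42.4  67.3]
crop origin 167 78 x3
t 18.28 pos [590.5  39.6 245.6] grip 85.1 F [-0.6  0.4 -0.2] jaw [-0.001 -1.    -0.001] tx [-0.001  0.001 -1.   ] j [-0.13  0.45  1.26  0.    1.43  1.44]
lin [0.419 0.003 0.312] rot [-0.001 -0.001  0.003] mm 157.0 up10mm [-0.0333 -0.     -0.    ]
```

```bash
python3 -m jog '[{"linear":[0.0,0,0.08],"rotation":[0,0,0],"grip":85},{"linear":[0.0,0,0.18],"rotation":[0,0,0],"grip":85},{"linear":[0.02,0.003,0.26],"rotation":[0,0,0],"grip":85},{"linear":[0.08,0.003,0.3],"rotation":[0,0,0],"grip":85},{"linear":[0.16,0.003,0.309],"rotation":[0,0,0],"grip":85},{"linear":[0.26,0.003,0.309],"rotation":[0,0,0],"grip":85},{"linear":[0.37,0.003,0.309],"rotation":[0,0,0],"grip":85},{"linear":[0.47,0.003,0.309],"rotation":[0,0,0],"grip":85},{"linear":[0.56,0.003,0.309],"rotation":[0,0,0],"grip":85},{"linear":[0.63,0.003,0.309],"rotation":[0,0,0],"grip":80},{"linear":[0.66,0.003,0.309],"rotation":[0,0,0],"grip":75},{"linear":[0.668,0.003,0.309],"rotation":[0,0,0],"grip":70},{"linear":[0.668,0.003,0.309],"rotation":[0,0,0],"grip":65},{"linear":[0.668,0.003,0.309],"rotation":[0,0,0],"grip":65}]'; python3 look.py side tm1 591 -54 55 80 40; python3 plan.py 591.5 -53 45 1.57
```

```text
time_s: 19.45
eef_pos: [591.8, -52.5, 46.6]
ee_rot: [0.5, 0.5, 0.5, -0.5]
force: [0.4, 0.6, -0.4]
grip_width: 0.761
30 [575.7 -84.7  56.5] [595.5 -14.1  79.9] mid [585.6 -49.4  68.2] med [581.9 -43.5  66.7]
crop origin 167 78 x3
t 19.5 pos [591.8 -52.8  46.7] grip 65.0 F [ 0.2 -0.2  0.9] jaw [-0.001 -1.     0.   ] tx [ 0.001 -0.    -1.   ] j [-0.29  0.66  1.48  0.    1.    1.29]
lin [ 0.006 -0.001  0.001] rot [-0.     0.    -0.002] mm 2.0 up10mm [-0.0333  0.      0.    ]
```

View pics/tm1.png

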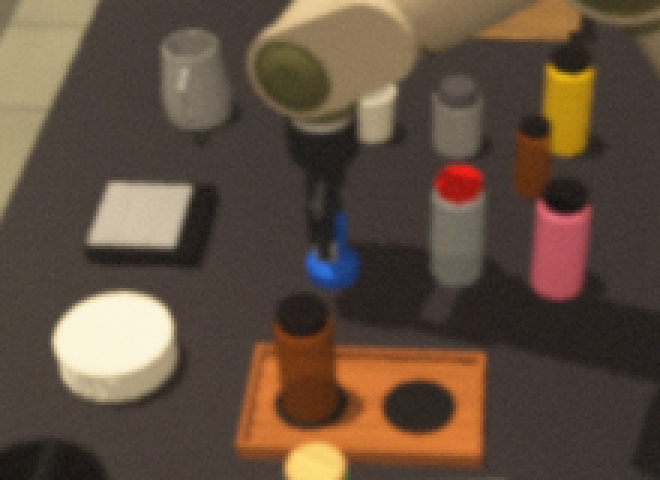

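The fingers straddle the tamper handle at (330,240) in the crop. Close slowly.

```bash
python3 -m jog '[{"linear":[0,0,0],"rotation":[0,0,0],"grip":55},{"linear":[0,0,0],"rotation":[0,0,0],"grip":48},{"linear":[0,0,0],"rotation":[0,0,0],"grip":42},{"linear":[0,0,0],"rotation":[0,0,0],"grip":38},{"linear":[0,0,0],"rotation":[0,0,0],"grip":34},{"linear":[0,0,0],"rotation":[0,0,0],"grip":28},{"linear":[0,0,0],"rotation":[0,0,0],"grip":28},{"linear":[0,0,0],"rotation":[0,0,0],"grip":28},{"linear":[0,0,0],"rotation":[0,0,0],"grip":28}]' 50;python3 -m jog '[{"linear":[-0.02,0,0],"rotation":[0,0,0],"grip":28},{"linear":[-0.06,0,0],"rotation":[0,0,0],"grip":28},{"linear":[-0.12,0,0],"rotation":[0,0,0],"grip":28},{"linear":[-0.15,0,0],"rotation":[0,0,0],"grip":28},{"linear":[-0.16,0,0],"rotation":[0,0,0],"grip":28},{"linear":[-0.16,0,0],"rotation":[0,0,0],"grip":28}]'; python3 look.py side tm2 591 -54 5 80 40
```

```text
time_s: 20.25
eef_pos: [592.3, -53.1, 47.3]
ee_rot: [0.501, 0.501, 0.499, -0.5]
force: [-0.1, -2.2, 6.1]
grip_width: 0.409
time_s: 20.75
eef_pos: [592.4, -53.0, 96.0]
ee_rot: [0.501, 0.501, 0.499, -0.5]
force: [-0.5, 0.0, -2.4]
grip_width: 0.409
185 [565.7 -93.8   5.1] [619.  -19.8  78.9] mid [592.3 -56.8  42. ] med [588.9 -37.4  67.9]
crop origin 167 78 x3
```

View pics/tm2.png

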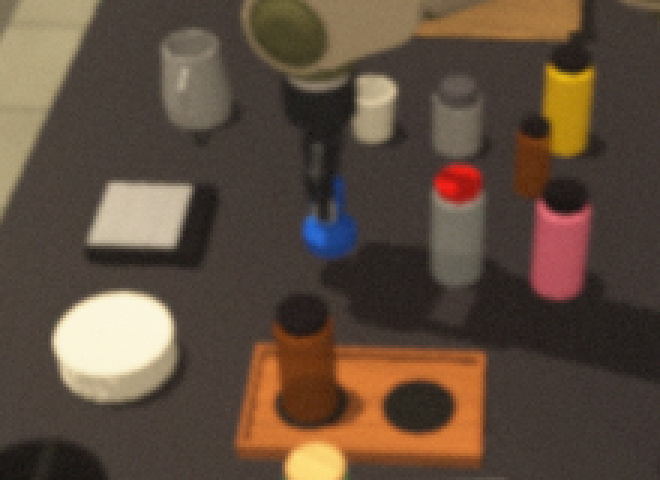

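The tamper is held upright at (330,225) in the crop. Lift, then carry.

```bash
python3 -m jog '[{"linear":[-0.04,0,0],"rotation":[0,0,0],"grip":28},{"linear":[-0.11,0,0],"rotation":[0,0,0],"grip":28},{"linear":[-0.2,0,0],"rotation":[0,0,0],"grip":28},{"linear":[-0.29,-0.02,-0.02],"rotation":[0,0,0],"grip":28},{"linear":[-0.36,-0.05,-0.07],"rotation":[0,0,0],"grip":28},{"linear":[-0.41,-0.09,-0.14],"rotation":[0,0,0],"grip":28},{"linear":[-0.43,-0.14,-0.22],"rotation":[0,0,0],"grip":28},{"linear":[-0.43,-0.19,-0.31],"rotation":[0,0,0],"grip":28},{"linear":[-0.43,-0.24,-0.4],"rotation":[0,0,0],"grip":28},{"linear":[-0.43,-0.29,-0.49],"rotation":[0,0,0],"grip":28},{"linear":[-0.43,-0.34,-0.58],"rotation":[0,0,0],"grip":28},{"linear":[-0.43,-0.39,-0.67],"rotation":[0,0,0],"grip":28},{"linear":[-0.43,-0.43,-0.76],"rotation":[0,0,0],"grip":28},{"linear":[-0.43,-0.46,-0.84],"rotation":[0,0,0],"grip":28},{"linear":[-0.43,-0.48,-0.91],"rotation":[0,0,0],"grip":28},{"linear":[-0.43,-0.48,-0.96],"rotation":[0,0,0],"grip":28},{"linear":[-0.43,-0.48,-0.99],"rotation":[0,0,0],"grip":28},{"linear":[-0.43,-0.48,-1.0],"rotation":[0,0,0],"grip":28}]';python3 plan.py 448.5 327 90 1.57
```

```text
time_s: 22.3
eef_pos: [447.7, 248.2, 223.7]
ee_rot: [0.501, 0.5, 0.5, -0.5]
force: [0.3, -0.1, -2.2]
grip_width: 0.405
t 22.3 pos [447.7 248.2 223.7] grip 34.6 F [ 0.3 -0.1 -2.2] jaw [ 0. -1.  0.] tx [ 0.002 -0.    -1.   ] j [ 0.28  0.29  1.55 -0.    1.3   1.85]
lin [ 0.445  0.002 -0.263] rot [ 0.002  0.001 -0.004] mm 155.0 up10mm [-0.0333  0.0001  0.    ]
```

```bash
python3 -m jog '[{"linear":[0,0,-0.05],"rotation":[0,0,-0.004],"grip":28},{"linear":[0,0,-0.12],"rotation":[0,0,-0.004],"grip":28},{"linear":[0,0,-0.19],"rotation":[0,0,-0.004],"grip":28},{"linear":[0.02,0,-0.24],"rotation":[0,0,-0.004],"grip":28},{"linear":[0.07,0.002,-0.263],"rotation":[0,0,-0.004],"grip":28},{"linear":[0.15,0.002,-0.263],"rotation":[0,0,-0.004],"grip":28},{"linear":[0.24,0.002,-0.263],"rotation":[0,0,-0.004],"grip":28},{"linear":[0.32,0.002,-0.263],"rotation":[0,0,-0.004],"grip":28},{"linear":[0.39,0.002,-0.263],"rotation":[0,0,-0.004],"grip":28},{"linear":[0.43,0.002,-0.263],"rotation":[0,0,-0.004],"grip":28},{"linear":[0.45,0.002,-0.263],"rotation":[0,0,-0.004],"grip":28},{"linear":[0.45,0.002,-0.263],"rotation":[0,0,-0.004],"grip":28}]'; python3 look.py side pt1 448 327 36 52 50;python3 plan.py 448.5 327 58 1.57
```

```text
time_s: 23.3
eef_pos: [448.4, 326.2, 87.6]
ee_rot: [-0.5, -0.499, -0.5, 0.501]
force: [-0.3, 0.4, -1.8]
grip_width: 0.408
47 [419.6 320.9  38.7] [475.9 354.6  51.2] mid [447.8 337.7  44.9] med [447.9 349.7  45.9]
crop origin 204 172 x3
t 23.35 pos [448.9 326.6  88.8] grip 35.1 F [-0.3  0.5 -1.1] jaw [-0.    -1.     0.001] tx [-0.001 -0.001 -1.   ] j [ 0.42  0.53  1.58 -0.    1.04  1.99]
lin [ 0.103 -0.001 -0.001] rot [0.001 0.001 0.001] mm 31.0 up10mm [-0.0333 -0.      0.    ]
```

View pics/pt1.png

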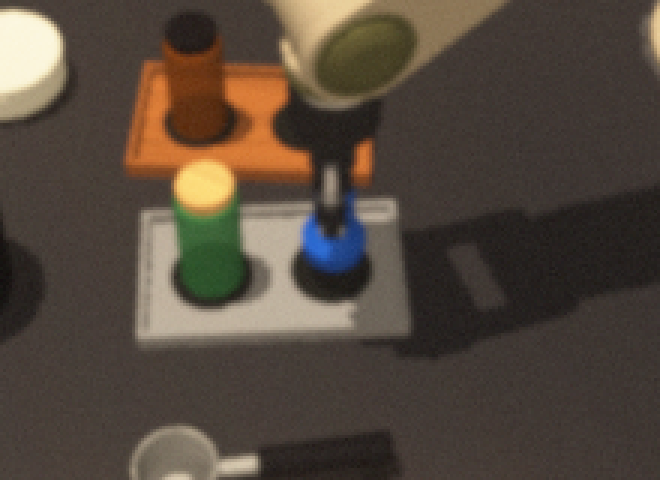

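The tamper is centred above the front pad at about (333,250). Lowering.

```bash
python3 -m jog '[{"linear":[0.03,0,0],"rotation":[0,0,0],"grip":28},{"linear":[0.06,0,0],"rotation":[0,0,0],"grip":28},{"linear":[0.085,0,0],"rotation":[0,0,0],"grip":28},{"linear":[0.097,0,0],"rotation":[0,0,0],"grip":28},{"linear":[0.103,0,0],"rotation":[0,0,0],"grip":28},{"linear":[0.103,0,0],"rotation":[0,0,0],"grip":28}]';python3 -m jog '[{"linear":[0.003,0,0],"rotation":[0,0,0],"grip":28},{"linear":[0.006,0,0],"rotation":[0,0,0],"grip":28},{"linear":[0.006,0,0],"rotation":[0,0,0],"grip":28}]'; python3 -m jog '[{"linear":[0.003,0,0],"rotation":[0,0,0],"grip":28},{"linear":[0.006,0,0],"rotation":[0,0,0],"grip":28},{"linear":[0.006,0,0],"rotation":[0,0,0],"grip":28}]'
```

```text
time_s: 23.85
eef_pos: [448.7, 326.5, 57.4]
ee_rot: [-0.5, -0.499, -0.5, 0.501]
force: [-0.5, -0.5, -3.4]
grip_width: 0.406
time_s: 24.1
eef_pos: [448.8, 326.6, 55.7]
ee_rot: [-0.5, -0.5, -0.5, 0.501]
force: [0.4, -0.2, -2.9]
grip_width: 0.408
time_s: 24.35
eef_pos: [449.5, 326.6, 55.3]
ee_rot: [0.5, 0.5, 0.5, -0.5]
force: [-2.5, -2.9, 8.0]
grip_width: 0.413
```

Contact. Release with care, opening only as needed, then rise.

```bash
python3 -m jog '[{"linear":[0,0,0],"rotation":[0,0,0],"grip":36},{"linear":[0,0,0],"rotation":[0,0,0],"grip":39},{"linear":[0,0,0],"rotation":[0,0,0],"grip":45},{"linear":[0,0,0],"rotation":[0,0,0],"grip":55},{"linear":[0,0,0],"rotation":[0,0,0],"grip":70},{"linear":[0,0,0],"rotation":[0,0,0],"grip":70},{"linear":[-0.02,0,0],"rotation":[0,0,0],"grip":70},{"linear":[-0.07,0,0],"rotation":[0,0,0],"grip":75},{"linear":[-0.15,0,0],"rotation":[0,0,0],"grip":80},{"linear":[-0.25,0,0],"rotation":[0,0,0],"grip":85},{"linear":[-0.36,0,0],"rotation":[0,0,0],"grip":85},{"linear":[-0.46,0,0],"rotation":[0,0,0],"grip":85},{"linear":[-0.54,0,0],"rotation":[0,0,0],"grip":85},{"linear":[-0.58,0,0],"rotation":[0,0,0],"grip":85},{"linear":[-0.6,0,0],"rotation":[0,0,0],"grip":85}]'; python3 look.py side pt2 448 327 60 82 50;python3 plan.py 569 -327 235 1.57
```

```text
time_s: 25.6
eef_pos: [449.7, 327.0, 237.9]
ee_rot: [0.501, 0.501, 0.499, -0.499]
force: [0.0, 0.5, 1.1]
grip_width: 0.994
62 [433.2 330.2  60. ] [465.  344.   81.7] mid [449.1 337.1  70.9] med [448.8 339.8  71.7]
crop origin 204 172 x3
t 25.65 pos [449.7 326.9 237.6] grip 85.3 F [-0.6  0.5  0.8] jaw [ 0.    -1.    -0.001] tx [ 0.004  0.001 -1.   ] j [ 0.42  0.37  1.39 -0.    1.37  1.99]
lin [0.009 0.397 2.18 ] rot [ 0.002 -0.002 -0.008] mm 665.0 up10mm [-0.0333  0.0001 -0.    ]
```

View pics/pt2.png

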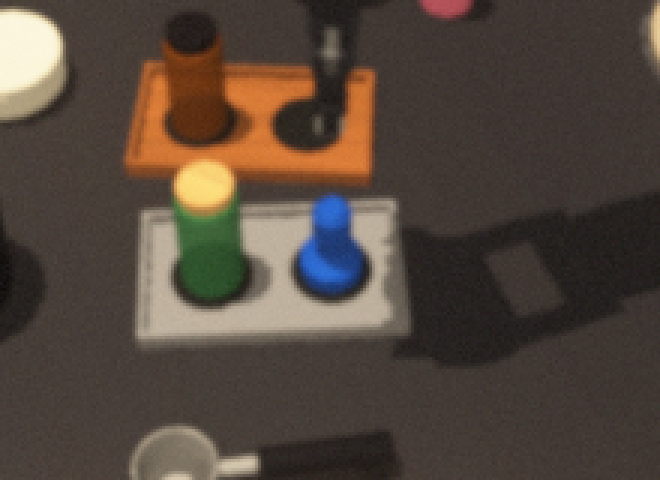

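The tamper is upright and centred. Now the cup, in two carrying calls.

```bash
python3 -m jog '[{"linear":[0.0,0.01,0.1],"rotation":[0,0,-0.008],"grip":85},{"linear":[0.0,0.04,0.22],"rotation":[0,0,-0.008],"grip":85},{"linear":[0,0.06,0.35],"rotation":[0,0,-0.008],"grip":85},{"linear":[0,0.08,0.48],"rotation":[0,0,-0.008],"grip":85},{"linear":[0,0.1,0.61],"rotation":[0,0,-0.008],"grip":85},{"linear":[0,0.12,0.74],"rotation":[0,0,-0.008],"grip":85},{"linear":[0,0.15,0.87],"rotation":[0,0,-0.008],"grip":85},{"linear":[0,0.18,1.0],"rotation":[0,0,-0.008],"grip":85}]'; python3 plan.py 569 -250 235 1.57
```

```text
time_s: 26.32
eef_pos: [503.3, 25.1, 236.8]
ee_rot: [0.499, 0.5, 0.501, -0.5]
force: [0.4, -0.2, -0.0]
grip_width: 0.995
t 26.32 pos [503.3  25.1 236.8] grip 85.0 F [ 0.4 -0.2 -0. ] jaw [ 0.    -1.    -0.001] tx [-0.001  0.001 -1.   ] j [-0.18  0.26  1.55  0.    1.33  1.39]
lin [0.005 0.219 0.917] rot [ 0.002 -0.002  0.003] mm 283.0 up10mm [-0.0333 -0.     -0.    ]
```

```bash
python3 -m jog '[{"linear":[0,0.03,0.12],"rotation":[0,0,0],"grip":85},{"linear":[0,0.06,0.25],"rotation":[0,0,0],"grip":85},{"linear":[0,0.09,0.38],"rotation":[0,0,0],"grip":85},{"linear":[0,0.12,0.51],"rotation":[0,0,0],"grip":85},{"linear":[0,0.15,0.64],"rotation":[0,0,0],"grip":85},{"linear":[0,0.18,0.76],"rotation":[0,0,0],"grip":85},{"linear":[0,0.21,0.86],"rotation":[0,0,0],"grip":85},{"linear":[0,0.219,0.91],"rotation":[0,0,0],"grip":85},{"linear":[0,0.219,0.917],"rotation":[0,0,0],"grip":85},{"linear":[0,0.219,0.917],"rotation":[0,0,0],"grip":85}]'; python3 plan.py 569 -327 30 1.57; python3 look.py top c0 568 -327 30 80 45;  python3 look.py side c1 568 -327 50 80 45;python3 look.py side c2 568 -327 10 80 45
```

```text
time_s: 27.15
eef_pos: [568.6, -250.3, 235.0]
ee_rot: [0.498, 0.5, 0.501, -0.5]
force: [0.2, 0.8, -0.6]
grip_width: 0.995
t 27.15 pos [ 568.6 -250.3  235. ] grip 84.9 F [ 0.2  0.8 -0.6] jaw [-0.001 -1.    -0.003] tx [-0.003  0.003 -1.   ] j [-0.6   0.53  1.17  0.    1.45  0.97]
lin [0.683 0.004 0.257] rot [-0.001 -0.005  0.007] mm 219.0 up10mm [-0.0333 -0.0001 -0.0001]
crop origin 347 85 x3
107 [ 543.6 -358.1   50. ] [ 596.6 -293.9   67.2] mid [ 570.1 -326.    58.6] med [ 569.2 -331.6   58.5]
crop origin 181 31 x3
244 [ 543.3 -357.4   10.3] [ 596.  -293.5   69.4] mid [ 569.7 -325.5   39.8] med [ 568.9 -310.    46.3]
crop origin 181 31 x3
```

View pics/c1.png

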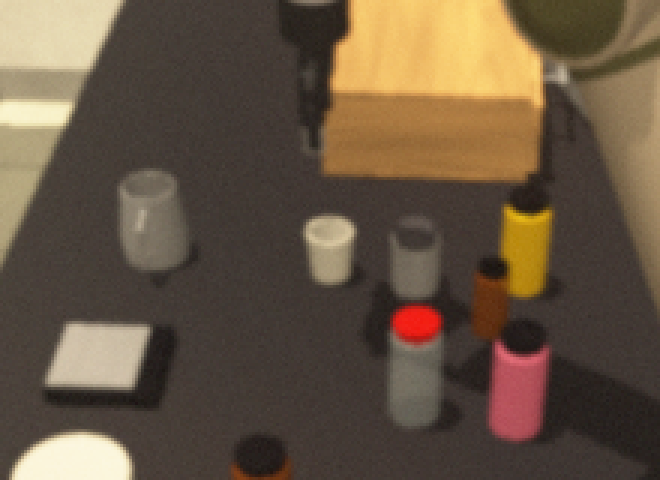

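View pics/c0.png

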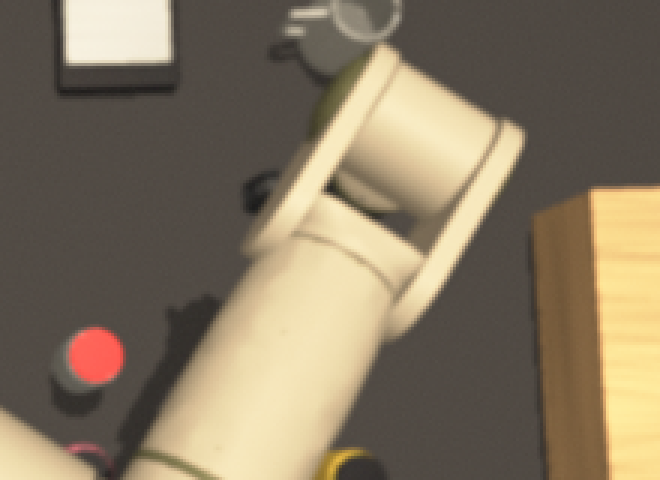

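The cup stands at about (569.5,-326), at (330,250) in the crop, with the shaker 107 mm nearer the robot. I'll check the wooden box's clearance before descending.

Run:
```python
from h import *
W=cloud("top",np.load("top0.npz")["d"])
m=(W[...,1]<-400)&(W[...,1]>-700)&(W[...,0]>350)&(W[...,0]<620)&(W[...,2]>20)
q=W[m];print(q.min(0),q.max(0),np.percentile(q[:,1],97))
```

```text
[ 350.00595078 -699.9343929    20.27593558] [ 598.83690485 -553.42487027  138.93054251] -557.6645137449374
```

Box is 170 mm from the fingers; clear. Descend.

```bash
python3 -m jog '[{"linear":[0.0,0,0.07],"rotation":[0,-0.005,0.007],"grip":85},{"linear":[0.0,0,0.16],"rotation":[0,-0.005,0.007],"grip":85},{"linear":[0.02,0.003,0.22],"rotation":[0,-0.005,0.007],"grip":85},{"linear":[0.08,0.003,0.25],"rotation":[0,-0.005,0.007],"grip":85},{"linear":[0.17,0.003,0.253],"rotation":[0,-0.005,0.007],"grip":85},{"linear":[0.27,0.003,0.253],"rotation":[0,-0.005,0.007],"grip":85},{"linear":[0.38,0.003,0.253],"rotation":[0,-0.005,0.007],"grip":85},{"linear":[0.49,0.003,0.253],"rotation":[0,-0.005,0.007],"grip":85},{"linear":[0.58,0.003,0.253],"rotation":[0,-0.005,0.007],"grip":85},{"linear":[0.65,0.003,0.253],"rotation":[0,-0.005,0.007],"grip":85},{"linear":[0.69,0.003,0.253],"rotation":[0,-0.005,0.007],"grip":85},{"linear":[0.695,0.003,0.253],"rotation":[0,-0.005,0.007],"grip":85},{"linear":[0.695,0.003,0.253],"rotation":[0,-0.005,0.007],"grip":85}]'; python3 plan.py 569.5 -326 26 1.57;python3 look.py side c3 568 -327 10 80 45
```

```text
time_s: 28.38
eef_pos: [569.8, -323.8, 28.2]
ee_rot: [0.501, 0.5, 0.5, -0.499]
force: [-0.8, 0.2, 1.1]
grip_width: 0.997
t 28.38 pos [ 569.8 -323.8   28.2] grip 85.1 F [-0.8  0.2  1.1] jaw [ 0.002 -1.     0.001] tx [ 0.002 -0.001 -1.   ] j [-0.7   0.8   1.27  0.    1.07  0.87]
lin [ 0.007 -0.001  0.007] rot [ 0.006  0.002 -0.004] mm 3.0 up10mm [-0.0333  0.0001  0.    ]
141 [ 542.8 -352.6   10.3] [ 597.3 -294.7   67.2] mid [ 570.  -323.7   38.8] med [ 557.9 -309.7   42.8]
crop origin 181 31 x3
```

View pics/c3.png

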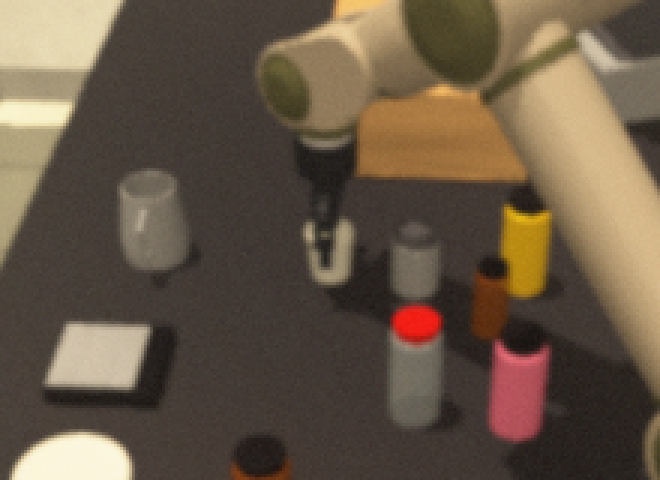

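The fingers straddle the cup at (330,245). Close gently (30 N) and lift.

```bash
python3 -m jog '[{"linear":[0.007,0,0.007],"rotation":[0.006,0,0],"grip":75},{"linear":[0.007,0,0.007],"rotation":[0.006,0,0],"grip":68},{"linear":[0.007,0,0.007],"rotation":[0.006,0,0],"grip":62},{"linear":[0.007,0,0.007],"rotation":[0.006,0,0],"grip":57},{"linear":[0.007,0,0.007],"rotation":[0.006,0,0],"grip":50},{"linear":[0.007,0,0.007],"rotation":[0.006,0,0],"grip":50},{"linear":[0.007,0,0.007],"rotation":[0.006,0,0],"grip":50},{"linear":[0.007,0,0.007],"rotation":[0.006,0,0],"grip":50}]' 35;python3 -m jog '[{"linear":[-0.02,0,0],"rotation":[0,0,0],"grip":50},{"linear":[-0.06,0,0],"rotation":[0,0,0],"grip":50},{"linear":[-0.1,0,0],"rotation":[0,0,0],"grip":50},{"linear":[-0.12,0,0],"rotation":[0,0,0],"grip":50},{"linear":[-0.12,0,0],"rotation":[0,0,0],"grip":50}]'; python3 look.py side c4 568 -327 10 120 45;python3 plan.py 481 150 220 1.57
```

```text
time_s: 29.1
eef_pos: [570.7, -326.9, 28.4]
ee_rot: [0.502, 0.501, 0.498, -0.5]
force: [0.1, 0.1, 4.4]
grip_width: 0.685
time_s: 29.52
eef_pos: [571.3, -327.4, 66.9]
ee_rot: [0.503, 0.501, 0.496, -0.5]
force: [0.2, -0.2, -2.5]
grip_width: 0.684
198 [ 543.  -357.4   36.4] [ 596.  -282.2  111.3] mid [ 569.5 -319.8   73.8] med [ 562.1 -307.3   81.7]
crop origin 181 31 x3
t 29.57 pos [ 570.9 -327.1   65.6] grip 58.3 F [ 0.1  0.  -2.1] jaw [-0.001 -1.     0.005] tx [ 0.006 -0.005 -1.   ] j [-0.7   0.75  1.25  0.    1.13  0.87]
lin [-0.524 -0.298 -1.587] rot [-0.001  0.01  -0.013] mm 509.0 up10mm [-0.0333  0.0002  0.0002]
```

View pics/c4.png

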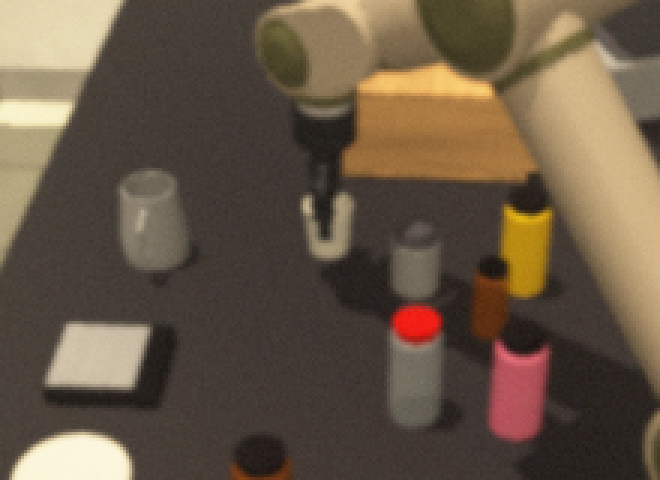

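The cup is held. Lift first, then carry across.

```bash
python3 -m jog '[{"linear":[-0.04,0,0],"rotation":[0,0.01,-0.013],"grip":50},{"linear":[-0.11,0,0],"rotation":[0,0.01,-0.013],"grip":50},{"linear":[-0.2,0,0],"rotation":[0,0.01,-0.013],"grip":50},{"linear":[-0.3,0,0],"rotation":[0,0.01,-0.013],"grip":50},{"linear":[-0.39,0,-0.02],"rotation":[0,0.01,-0.013],"grip":50},{"linear":[-0.46,-0.01,-0.06],"rotation":[0,0.01,-0.013],"grip":50},{"linear":[-0.51,-0.02,-0.12],"rotation":[0,0.01,-0.013],"grip":50},{"linear":[-0.524,-0.04,-0.2],"rotation":[0,0.01,-0.013],"grip":50},{"linear":[-0.524,-0.06,-0.29],"rotation":[0,0.01,-0.013],"grip":50},{"linear":[-0.524,-0.07,-0.39],"rotation":[0,0.01,-0.013],"grip":50},{"linear":[-0.524,-0.09,-0.49],"rotation":[0,0.01,-0.013],"grip":50},{"linear":[-0.524,-0.11,-0.59],"rotation":[0,0.01,-0.013],"grip":50},{"linear":[-0.524,-0.13,-0.69],"rotation":[0,0.01,-0.013],"grip":50},{"linear":[-0.524,-0.15,-0.78],"rotation":[0,0.01,-0.013],"grip":50},{"linear":[-0.524,-0.17,-0.86],"rotation":[0,0.01,-0.013],"grip":50},{"linear":[-0.524,-0.18,-0.93],"rotation":[0,0.01,-0.013],"grip":50},{"linear":[-0.524,-0.19,-0.98],"rotation":[0,0.01,-0.013],"grip":50},{"linear":[-0.524,-0.19,-1.0],"rotation":[0,0.01,-0.013],"grip":50}]';python3 plan.py 481.5 149.5 220 1.57
```

```text
time_s: 31.07
eef_pos: [512.6, -24.4, 220.7]
ee_rot: [0.5, 0.5, 0.501, -0.5]
force: [0.6, -1.1, -2.4]
grip_width: 0.684
t 31.07 pos [512.6 -24.4 220.7] grip 58.4 F [ 0.6 -1.1 -2.4] jaw [ 0.001 -1.    -0.001] tx [-0.001  0.001 -1.   ] j [-0.28  0.3   1.55  0.    1.3   1.29]
lin [ 0.003 -0.103 -0.58 ] rot [ 0.003 -0.002  0.002] mm 177.0 up10mm [-0.0333 -0.     -0.    ]
```

```bash
python3 -m jog '[{"linear":[0,-0.01,-0.04],"rotation":[0,0,0],"grip":50},{"linear":[0,-0.02,-0.1],"rotation":[0,0,0],"grip":50},{"linear":[0,-0.03,-0.18],"rotation":[0,0,0],"grip":50},{"linear":[0,-0.05,-0.27],"rotation":[0,0,0],"grip":50},{"linear":[0,-0.07,-0.36],"rotation":[0,0,0],"grip":50},{"linear":[0,-0.085,-0.45],"rotation":[0,0,0],"grip":50},{"linear":[0,-0.1,-0.52],"rotation":[0,0,0],"grip":50},{"linear":[0,-0.103,-0.565],"rotation":[0,0,0],"grip":50},{"linear":[0.03,-0.103,-0.58],"rotation":[0,0,0],"grip":50},{"linear":[0.09,-0.103,-0.58],"rotation":[0,0,0],"grip":50},{"linear":[0.18,-0.103,-0.58],"rotation":[0,0,0],"grip":50},{"linear":[0.28,-0.103,-0.58],"rotation":[0,0,0],"grip":50},{"linear":[0.37,-0.103,-0.58],"rotation":[0,0,0],"grip":50},{"linear":[0.45,-0.103,-0.58],"rotation":[0,0,0],"grip":50},{"linear":[0.5,-0.103,-0.58],"rotation":[0,0,0],"grip":50},{"linear":[0.51,-0.103,-0.58],"rotation":[0,0,0],"grip":50},{"linear":[0.51,-0.103,-0.58],"rotation":[0,0,0],"grip":50}]';python3 plan.py 481.5 149.5 40 1.57; python3 look.py side pc1 480 150 42 62 40
```

```text
time_s: 32.48
eef_pos: [481.0, 149.1, 66.8]
ee_rot: [0.499, 0.499, 0.501, -0.501]
force: [-0.6, -0.6, -2.6]
grip_width: 0.679
t 32.48 pos [481.  149.1  66.8] grip 57.9 F [-0.6 -0.6 -2.6] jaw [-0.    -1.    -0.001] tx [-0.003  0.001 -1.   ] j [0.07 0.47 1.75 0.   0.93 1.64]
lin [ 0.089  0.002 -0.001] rot [ 0.001 -0.001  0.007] mm 27.0 up10mm [-0.0333 -0.0001 -0.    ]
59 [457.2 129.6  42. ] [504.8 176.8  60.9] mid [481.  153.2  51.5] med [480.  171.1  51. ]
crop origin 197 124 x3
```

View pics/pc1.png

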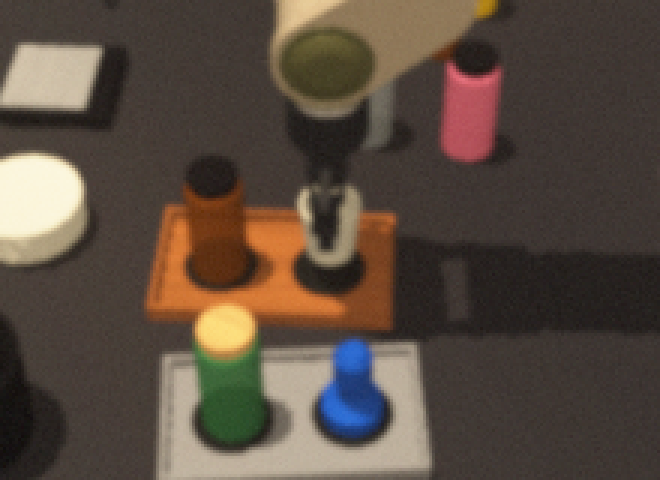

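The cup is centred over the wooden front pad (cloud x 481, y about 149). Lowering.

```bash
python3 -m jog '[{"linear":[0.03,0,0],"rotation":[0,0,0.007],"grip":50},{"linear":[0.06,0,0],"rotation":[0,0,0.007],"grip":50},{"linear":[0.08,0,0],"rotation":[0,0,0.007],"grip":50},{"linear":[0.09,0,0],"rotation":[0,0,0.007],"grip":50},{"linear":[0.09,0,0],"rotation":[0,0,0.007],"grip":50}]';python3 -m jog '[{"linear":[0.003,0,0],"rotation":[0,0,0],"grip":50},{"linear":[0.006,0,0],"rotation":[0,0,0],"grip":50},{"linear":[0.006,0,0],"rotation":[0,0,0],"grip":50}]'; python3 -m jog '[{"linear":[0.003,0,0],"rotation":[0,0,0],"grip":50},{"linear":[0.006,0,0],"rotation":[0,0,0],"grip":50},{"linear":[0.006,0,0],"rotation":[0,0,0],"grip":50}]'
```

```text
time_s: 32.95
eef_pos: [481.2, 149.3, 40.2]
ee_rot: [0.5, 0.5, 0.5, -0.5]
force: [-0.9, 0.0, -2.8]
grip_width: 0.68
time_s: 33.2
eef_pos: [481.3, 149.3, 38.5]
ee_rot: [0.5, 0.501, 0.5, -0.5]
force: [-0.8, -0.4, -1.7]
grip_width: 0.682
time_s: 33.45
eef_pos: [481.3, 149.3, 36.6]
ee_rot: [0.5, 0.501, 0.5, -0.5]
force: [-0.5, 0.5, -1.7]
grip_width: 0.677
```

```bash
python3 -m jog '[{"linear":[0.003,0,0],"rotation":[0,0,0],"grip":50},{"linear":[0.005,0,0],"rotation":[0,0,0],"grip":50},{"linear":[0.005,0,0],"rotation":[0,0,0],"grip":50}]'
```

```text
time_s: 33.7
eef_pos: [481.9, 149.3, 36.3]
ee_rot: [0.501, 0.501, 0.499, -0.499]
force: [-3.4, -1.9, 10.7]
grip_width: 0.682
```

Contact. Release and rise.

```bash
python3 -m jog '[{"linear":[0,0,0],"rotation":[0,0,0],"grip":58},{"linear":[0,0,0],"rotation":[0,0,0],"grip":61},{"linear":[0,0,0],"rotation":[0,0,0],"grip":65},{"linear":[0,0,0],"rotation":[0,0,0],"grip":72},{"linear":[0,0,0],"rotation":[0,0,0],"grip":85},{"linear":[0,0,0],"rotation":[0,0,0],"grip":85},{"linear":[0,0,0],"rotation":[0,0,0],"grip":85},{"linear":[-0.02,0,0],"rotation":[0,0,0],"grip":85},{"linear":[-0.07,0,0],"rotation":[0,0,0],"grip":85},{"linear":[-0.15,0,0],"rotation":[0,0,0],"grip":85},{"linear":[-0.25,0,0],"rotation":[0,0,0],"grip":85},{"linear":[-0.36,0,0],"rotation":[0,0,0],"grip":85},{"linear":[-0.47,0,0],"rotation":[0,0,0],"grip":85},{"linear":[-0.57,0,0],"rotation":[0,0,0],"grip":85},{"linear":[-0.64,0,0],"rotation":[0,0,0],"grip":85},{"linear":[-0.67,0,0.1],"rotation":[0,0,0],"grip":85},{"linear":[-0.67,0,0.2],"rotation":[0,0,0],"grip":85},{"linear":[-0.67,0,0.33],"rotation":[0,0,0],"grip":85},{"linear":[-0.67,0,0.46],"rotation":[0,0,0],"grip":85},{"linear":[-0.67,0,0.59],"rotation":[0,0,0],"grip":85}]';python3 -m jog '[{"linear":[0,-0.05,0.1],"rotation":[0,0,0],"grip":85},{"linear":[0,-0.1,0.2],"rotation":[0,0,0],"grip":85},{"linear":[0,-0.15,0.3],"rotation":[0,0,0],"grip":85},{"linear":[0,-0.2,0.4],"rotation":[0,0,0],"grip":85},{"linear":[0,-0.2,0.5],"rotation":[0,0,0],"grip":85},{"linear":[0,-0.2,0.5],"rotation":[0,0,0],"grip":85},{"linear":[0,-0.2,0.5],"rotation":[0,0,0],"grip":85}]'
python3 - <<'E'
from rig import capture
from h import *
pad={"amber":((590.,150.4),(590.9,149.9)),"cup":((479.3,149.2),(480.9,149)),"green":((556.2,338.4),(557.9,339.3)),"tamper":((447.3,326.5),(448.7,327.1))}
for i,n in enumerate(("top","side")):
    p,d=capture(n);W=cloud(n,d);cv2.imwrite(f"pics/end_{n}.png",p[...,::-1])
    for k,(z0,z1) in {"amber":(30,150),"cup":(25,80),"green":(30,150),"tamper":(60,100)}.items():
        x,y=pad[k][i];m=(abs(W[...,0]-x)<48)&(abs(W[...,1]-y)<48)&(W[...,2]>z0)&(W[...,2]<z1);q=W[m]
        lo,hi=q.min(0),q.max(0);print(n,k,"dx",((lo+hi)/2-[x,y,0]).round(1),"ext",(hi-lo).round(),"top",np.percentile(q[:,2],97).round())
    for nm,x,y in(("shaker",461,-306),("clear",451,-68),("porta",552,540)):
        m=(abs(W[...,0]-x)<50)&(abs(W[...,1]-y)<50)&(W[...,2]>35);q=W[m];print(n,nm,((q.min(0)+q.max(0))/2).round(1))
E
```

```text
time_s: 35.37
eef_pos: [480.9, -29.4, 237.9]
ee_rot: [0.501, 0.501, 0.499, -0.499]
force: [0.5, 0.9, -0.3]
grip_width: 0.996
time_s: 35.95
eef_pos: [420.7, -180.3, 237.9]
ee_rot: [0.5, 0.501, 0.499, -0.499]
force: [0.7, 0.5, -0.6]
grip_width: 0.992
top amber dx [-0.6 -1.4 87.3] ext [ 56.  56. 113.] top 141.0
top cup dx [ 0.2  0.7 52.5] ext [55. 58. 53.] top 77.0
top green dx [-1.3 -4.  86.9] ext [ 56.  55. 112.] top 141.0
top tamper dx [-0.  -2.  80.1] ext [34. 35. 40.] top 99.0Traceback (most recent call last):
  File "<stdin>", line 10, in <module>
    return umr_minimum(a, axis, None, out, keepdims, initial, where)
ValueError: zero-size array to reduction operation minimum which has no identity
```

View pics/end_top.png

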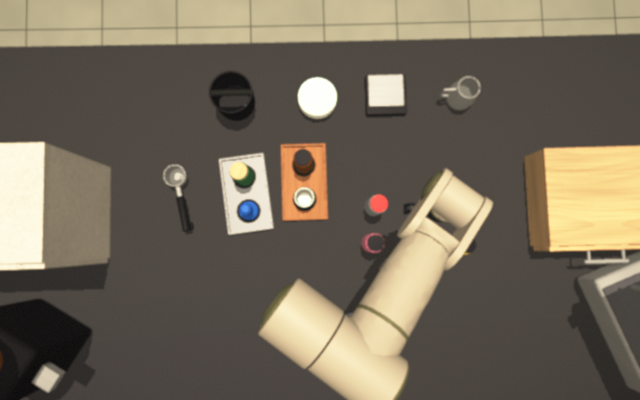

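The top view shows all four pieces on their pads (amber (304,162), cup (304,198), green (243,175), tamper (248,210)); the arm hides the shaker there, so only that check failed. I'll repeat the check with the side view.

Run:
```python
from rig import capture,sense
from h import *
pad={"amber":(590.9,149.9),"cup":(480.9,149),"green":(557.9,339.3),"tamper":(448.7,327.1)}
p,d=capture("side");W=cloud("side",d);cv2.imwrite("pics/end_side.png",p[...,::-1])
def box(x,y,r,z0,z1):
    m=(abs(W[...,0]-x)<r)&(abs(W[...,1]-y)<r)&(W[...,2]>z0)&(W[...,2]<z1);return W[m]
for k,(z0,z1,r) in {"amber":(30,100,29),"cup":(45,80,30),"green":(30,100,29),"tamper":(62,80,18)}.items():
    x,y=pad[k];q=box(x,y,48,z0,z1);lo,hi=q.min(0),q.max(0);print(k,"dx",(lo[0]+hi[0])/2-x,"dy via front",hi[1]-r-y,"n",len(q))
W0=cloud("side",np.load("side0.npz")["d"]);W1=W
for nm,x,y,r in(("shaker",461,-306,50),("clear",451,-68,45),("porta",552,540,50)):
    for W in(W0,W1):
        q=box(x,y,r,20,150)
        if len(q):print(nm,len(q),((q.min(0)+q.max(0))/2).round(1))
print(sense()["time_s"])
```

```text
amber dx 1.5453085812554264 dy via front 4.14700645843638 n 312
cup dx 2.0230371141348087 dy via front 1.622796226802734 n 273
green dx -0.8805176300307949 dy via front -0.05278376384995909 n 335
tamper dx 0.43460920346700505 dy via front -0.7381176044383437 n 51
shaker 125 [ 462.7 -306.4   66.7]
shaker 326 [ 462.1 -300.1   57.2]
clear 574 [452.8 -63.2  76.4]
clear 576 [452.8 -63.4  76.4]
porta 426 [549.1 546.6  35.1]
porta 427 [549.2 547.7  35. ]
36.05
```

View pics/end_side.png

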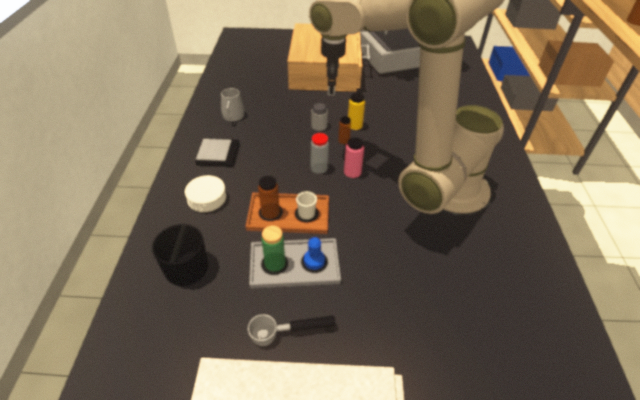

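The side view shows all four pieces upright on their pads, each within about 4 mm of its pad centre. The clear canister and portafilter read the same as at the start. The shaker's centre reads 6 mm different, but it was partly hidden in the first picture. Handing in.

```bash
python3 -c "
from rig import finish_job
print(finish_job())"
```

```text
the job is handed in; nothing more can be done
None
```

I loaded both trays, the canister first on each: amber canister then white cup on the wooden tray, green canister then blue tamper on the aluminium one. Each piece was lowered until the wrist force showed contact, then released. I handed the job in at about 36 s; no verdict was reported.

**Placement:** the last pictures from both cameras show all four pieces standing upright on their pads. Each measured within about 4 mm of its pad centre, against the 13 mm allowed. The two cameras disagree on which piece is off: for amber, the side camera gives about +4 mm across the tray and the top camera about -1.4 mm. For green, the top camera gives about -4 mm and the side camera about 0.

**Pieces left alone:** the clear canister and portafilter measured within about 1 mm of where they started. The steel shaker's centre reads 6 mm different from the first picture, where the amber canister partly hid it. I take that as the changed view rather than movement, since nothing came near it. In the final top picture the arm hid the shaker, so that check failed and I used the side view alone.

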